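# Remount the build platform of a resin printer with its torque-limiting clamp knob

## Task

Get the resin printer ready for its next print: its clamp knob has been left wound down, so back it off until the pad is clear of the bracket's channel, then take the build platform from the drip tray and slide it fully home into the channel. Tighten the clamp knob until it slips and clicks, stop within half a turn of that, and let go; leave the other things on the bench where they are.

Things in the scene. Friction and masses are not known exactly. Their poses are not given: they have to be found in the camera images.
- printer: Resin printer, hood off, fixed. Origin: centre of the underside; x to its rear (front faces -x), z up. Grey base 220 x 210 x 125 mm, open vat on it (rim 161 mm up); at the rear a column 68 mm wide, top 328 mm up, front face 63 mm behind the origin. Its carriage, parked high, carries a bracket 54 mm wide over the vat, roof 288 mm up, mouth 45 mm before the origin.
- dock (a point): Platform's origin when fully home, 226 mm up, 15 mm before the printer's centre, axes as the printer's. Bracket in this frame: C-channel along x, open to -x and below, inside 44 mm wide, z 34 to 48 mm, x -30 (mouth) to 34 mm (back stop). The platform's T-head slides in along +x and rests on two lips (z 26 to 34 mm) with a 22 mm slot between for the web.
- knob_grip (a point): Clamp knob on the bracket's roof: black fluted upright cylinder, 39 mm across, 28 mm tall, steel disc and short index mark on top; axis 5 mm behind the dock. Point on the axis, 10 mm below the top, 328 mm above the table with the screw at 0, and 2.5 mm lower per rad of screw. The knob's underside stays 15 mm or more above the roof. Turns with the knob.
- screw (a joint): Turn of the clamp screw in rad, growing clockwise seen from above (tightening). 0: pad flush with the channel's roof; thread ends at 2.7. Pad comes down 2.5 mm per rad. Starts at 1.95 to 2.2, too low for the T-head, which needs it well below 1.6; on a platform resting in the channel the pad lands at 1.6 and is tight at about 1.8. Steady drag 0.25 N m; stays where left.
- ratchet (a joint): Slip of the knob on its screw in rad: 0 at the start and while the knob carries the screw along. Once the screw is stopped (pad pressing on something) the knob slips at 0.31 N m and this grows with further clockwise turning, one click each 0.52 rad (12 a turn). Turned anticlockwise the knob drives the screw up.
- clamp_pad: Steel swivel pad, 16 mm across, on the lower end of the clamp screw; it does not turn and presses straight down on the middle of the platform's T-head. Origin: centre of its lower face.
- platform: Aluminium build platform, 0.38 to 0.52 kg, flat in the tray. Origin on its underside, x towards the nose, z up. Plate x -70 to 48, 140 (y) x 10 mm; web 14 mm thick (x -54 to 26, z 10 to 34 mm); on it a T-head 40 mm wide (x -30 to 26, z 34 to 44 mm) with a nose 32 x 6 mm to x = 34 mm; black grip at the -x end. 64 mm tall; centre of mass about 13 mm to the grip's side.
- platform_grip (a point): In the platform's black upright grip, 20 mm (x) by 30 mm (y), from 10 to 64 mm above the platform's underside and 64 mm from its origin towards -x, standing on the plate. The point is on the grip's axis, 48 mm above the underside. It can be pinched across y from above.
- tray: Steel drip tray 230 x 230 mm with a rim 16 mm high; its floor, on which the platform lies, is 4 mm above the table. Fixed. Origin: centre of its underside.
- scraper: Bystander: scraper lying flat, 190 mm long, black handle, steel blade. Origin below its middle.
- tag1: Bystander: yellow printed tag lying flat, 78 x 28 x 10 mm. Origin under its broad part.
- tag3: Bystander: as tag1.
- alcohol: Bystander: white squeeze bottle with a thin spout, 70 mm across, 216 mm tall. Origin under its centre.
- resin: Bystander: grey bottle with black cap and paper label, 74 mm across, 190 mm tall. Origin under its centre.
- funnel: Bystander: grey funnel standing mouth down, 96 mm across, 85 mm tall. Origin under its centre.
- driver: Bystander: screwdriver lying flat, 180 mm long, black handle. Origin below its middle.
There are look-alikes about, which are no part of the job. Leave any green look-alike of the platform alone.

How it is judged:
By the outcome, as a careful person would: the job done as asked, in the order asked, and still so for the second after the job is handed in, with the robot touching nothing.
It also fails if it takes over 72 s, if anything falls off the work surface, if the arm or the gripper's body presses on something with over 40 N, if the wrist force passes 120 N, or if a joint passes its speed limit or range.

## Robot

A 6-joint arm with a two-finger parallel gripper is mounted at the origin on the work surface. World frame = base frame: x ahead of the robot, y to its left, z up, the work surface at z = 0. Lengths are in m, angles in degrees, forces in N, time in s.
With the tool pointing down it reaches from about 0.35 to 0.875 m from the base axis. Payload 4.2 kg.
Tool frame: the origin (TCP) lies on the centre line of the jaws, within the pads' length; the fingertips stand tip_reach ahead of it and the grasp point (between the pads) is the TCP (tip_reach is the distance from the TCP to the fingertips, in m); z points along the fingers, x is the direction in which the jaws open and shut, and the axes are right-handed (so a half turn about z gives the same grasp; the last joint's range is limited). The gripper opens to 85 mm and grips with 20 to 120 N. Pads are 22 mm wide; open, the fingers measure 114 mm over their backs; the gripper's body (76 mm by 85 mm) begins 54 mm behind the grasp point. The pads swing forward as they close: fully open they stand 13 mm farther back than shut.
Start: joints at [90.39, 22.042, 0.453, 0, -68.411, -14.817], TCP at [0.156, 0.605, 0.221] pointing down, gripper open.
Joint ranges: [-179.83, 179.83], [-69.29, 118.12], [-61.27, 80.66], [-181.25, 117.63], [-171.15, -9.14], [-177.46, 177.46]. Speed limits (degrees/s): [159.86, 159.86, 180, 180, 180, 180].

## Interface

Orientations are given as [roll, pitch, yaw] about the fixed x, y, z axes, in that order (R = Rz(yaw) Ry(pitch) Rx(roll)).
In Python, from plant import * gives the robot as it stands.
- The arm moves only by the tool play_rows, never from a script. Its argument "moves" is a list of rows, each a list of 2 entries, a list of its own where there are three numbers: the shift along the tool's x, y, z scaled (see below), then the turn about the tool's z scaled (see below). In form: [[[tx, ty, tz], turn], ...]. A call has 1 to 10 rows; each row shifts and turns the commanded pose from where the row before left it, along the tool's axes as they then stand; what a row does not reach is not made up. The controller multiplies each number of a shift by 0.02 m and each number of a turn by 0.08 rad. A row lasts 1/12 s, in which the tool goes at most 41.7 mm and 7.16 degrees, less where a joint would pass 70% of its speed; a pose out of reach is approached as far as the arm can. A call with a number of a shift or a turn outside -1 to 1 is refused whole. A call with a gripper value outside its range is refused whole. "hand" is the closure, from -1 (fully open) to 1 (shut), set as the call begins (left out, the last holds). The fingers move at their own pace and stop on an object; "squeeze" is the grip in N (left out, the last holds). Time passes only in rows, so rows that do not move let the fingers close. It gives the time, the measured TCP pose, the force and the opening at its end, in the units of the state.
- get_obs(): the state, without advancing time (a new reading comes with each control period).
- snapshot(name): name is "scene" or "top" or "wrist"; returns a dict with "pixels" (420x560x3 uint8, blue, green, red), "range_z" (420x560 float32, m along the optical axis (not along the pixel's ray), 0 where there is no reading), "mtx" (3x3 intrinsics, pixels), "origin" and "rotation" of the camera in the world. Camera axes: x right, y down, z forward; pixel columns grow to the right and rows downward; lengths in m; the calibration is good to about 2 mm. A picture is of the moment at which its call begins.
- hand_in(): hands the job in, once; it reports no verdict.
The state is a dict: "clock": time; "joint_positions": joint angles; "qvel": joint speeds; "effort": joint torques, N m; "eef_pos": TCP position; "ee_rot": TCP orientation; "wrist_force": force on the tool from outside, world axes, zero at the start; "torque": the same for the moment, N m; "gripper_width": finger opening in m.
Only numpy, scipy, OpenCV 4.12 (cv2) and the standard library are available. Lean on these libraries where they do the work, as an engineer would, in place of code of your own. Each camera call takes 0.05 s, during which the arm holds its last target.

## Working session

There is one attempt and no reset: what is moved stays moved. The work goes in short steps, Python scripts to look and compute and a tool call to move; the robot and the scene stay as the last step left them, time stands still between calls to the robot, and variables do not carry over. Pictures are saved under pics/ and viewed, and the job is handed in when it is done.

Besides the shell and the picture viewer there is one more tool, called after ">>>" by a JSON object that holds its "op" and its "data". play_rows: Moves the arm, as the interface text tells. Shifts and turns lie within -1 to 1; 1 stands for 0.02 m of shift or 0.08 rad of turn. Its arguments: {"type":"object","properties":{"moves":{"type":"array"},"hand":{"type":"number"},"squeeze":{"type":"number"}},"required":["moves"]}

```bash
mkdir -p pics; ls; cat > h.py <<'E'
from plant import *
import numpy as np, cv2
def snap(cam,name):
    s=snapshot(cam); cv2.imwrite(f'pics/{name}.png',s['pixels']); np.savez(f'pics/{name}.npz',**s); return s
def load(name): return dict(np.load(f'pics/{name}.npz'))
def ray(s,u,v):
    d=np.linalg.inv(s['mtx'])@np.array([u,v,1.]); return s['origin'],s['rotation']@d
def onz(s,u,v,z):
    o,d=ray(s,u,v); return o+d*(z-o[2])/d[2]
def pts(s):
    H,W=s['range_z'].shape; v,u=np.mgrid[:H,:W]; z=s['range_z']
    c=np.stack([u,v,np.ones_like(u)],-1)@np.linalg.inv(s['mtx']).T*z[...,None]
    return c@s['rotation'].T+s['origin']
def proj(s,p):
    c=s['rotation'].T@(np.array(p)-s['origin']); q=s['mtx']@c; return q[:2]/q[2]
E
python3 - <<'E'
from h import *
print(get_obs())
for c in ['scene','top','wrist']:
    s=snap(c,c+'0'); print(c,s['origin'],s['rotation'].round(3).tolist(),s['mtx'].tolist())
E
```

```text
pics
{'clock': 0.0, 'joint_positions': array([ 9.03881959e+01,  2.20911057e+01,  3.80687864e-01, -3.12601027e-02,
       -6.84117747e+01, -1.48158729e+01]), 'qvel': array([ 0.05489068,  0.04935786, -0.00123725,  0.0193405 , -0.10606909,
       -0.04031849]), 'effort': array([-8.01181213e-04, -3.92281616e+01,  1.88405246e+01,  4.18590143e+00,
       -4.53331304e-03, -6.83999801e-06]), 'eef_pos': array([0.15555031, 0.60470648, 0.22001831]), 'ee_rot': array([-1.79996830e+02, -1.25559385e-01, -1.04439213e+02]), 'wrist_force': array([-0.88244768,  0.00250744, -0.08682028]), 'torque': array([-0.0664099 ,  0.04463671, -0.07172446]), 'gripper_width': 0.08557514049300925}
scene [1.30973585 0.68756801 1.34545164] [-137.853, 0.756, 132.382] [[500.61352452586567, 0.0, 274.7271309716429], [0.0, 500.61352452586567, 203.7065005785078], [0.0, 0.0, 1.0]]
top [ 0.38990214 -0.04645245  1.51764656] [-172.666, -0.461, -90.167] [[402.6394185810755, 0.0, 280.08537147503006], [0.0, 402.6394185810755, 207.5358736647811], [0.0, 0.0, 1.0]]
wrist [0.23234391 0.58476103 0.37195318] [161.992, -0.079, -104.5] [[300.0060779444594, 0.0, 282.745012079776], [0.0, 300.0060779444594, 212.48095661560558], [0.0, 0.0, 1.0]]
```

```bash
python3 - <<'E'
t=open('h.py').read()
t=t.replace("s=snapshot(cam);","s=dict(snapshot(cam)); s['rotation']=R.from_euler('xyz',s['rotation'],degrees=True).as_matrix();").replace("import numpy as np, cv2","import numpy as np, cv2\nfrom scipy.spatial.transform import Rotation as R")
open('h.py','w').write(t)
E
python3 - <<'E'
from h import *
import plant
print([n for n in dir(plant) if not n.startswith('_')], getattr(plant,'tip_reach',None))
for c in ['scene','top','wrist']:
    s=snap(c,c+'1'); P=pts(s); print(c,np.nanmedian(P[...,2]))
E
```

```text
['IKError', 'get_obs', 'hand_in', 'snapshot', 'tip_reach'] 0.019
scene -3.231894175537153e-05
top -8.027833105117566e-05
wrist -0.0008623226928918537
```

View pics/scene0.png

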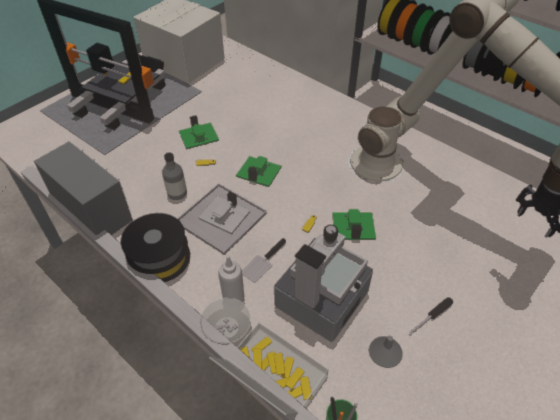

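View pics/top0.png

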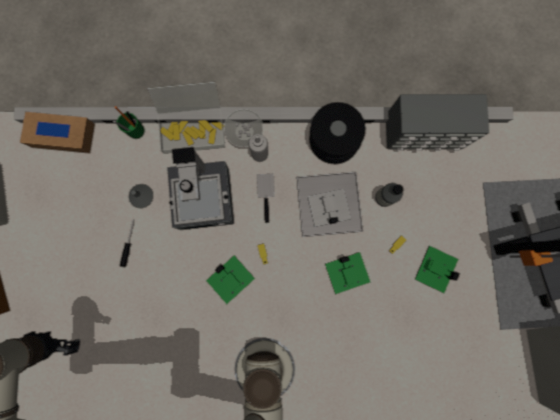

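View pics/wrist0.png

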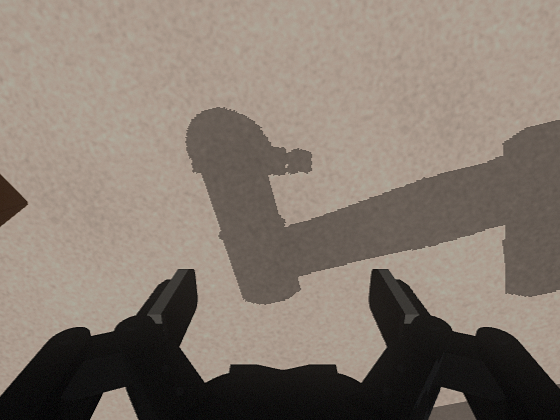

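```bash
python3 - <<'E'
from h import *
s=load('top1')
a=s['pixels'][140:240,155:255]; b=s['pixels'][160:245,290:375]
cv2.imwrite('pics/c1.png',np.hstack([cv2.resize(a,(400,400),interpolation=2),cv2.resize(b,(400,400),interpolation=2)]))
s=load('scene1')
a=s['pixels'][220:330,265:375]; b=s['pixels'][175:255,180:270]
cv2.imwrite('pics/c2.png',np.hstack([cv2.resize(a,(400,400),interpolation=2),cv2.resize(b,(400,400),interpolation=2)]))
E
```

```text
(no output)
```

View pics/c1.png

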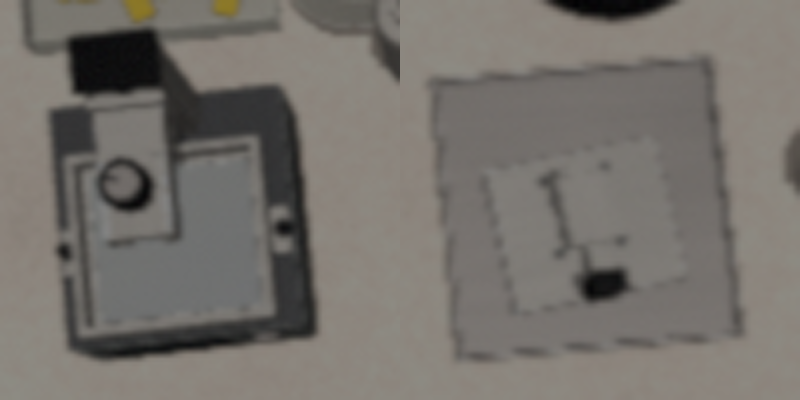

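View pics/c2.png

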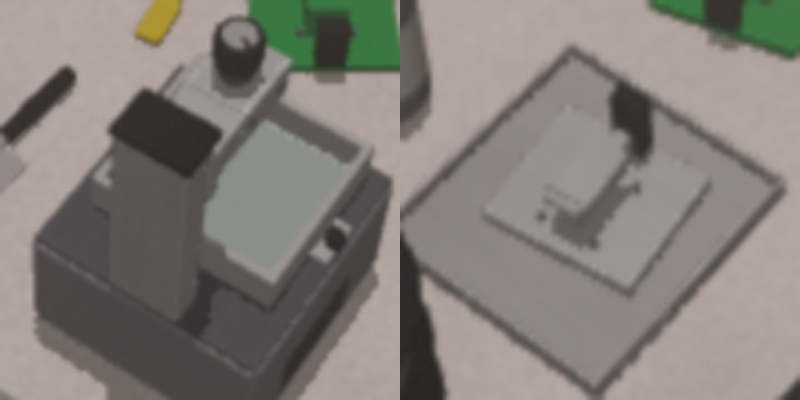

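```bash
python3 - <<'E'
from h import *
for n,boxes in (('top1',dict(prn=(140,240,155,255),tray=(160,245,290,375))),('scene1',dict(prn=(220,330,265,375),tray=(175,255,180,270)))):
    s=load(n);P=pts(s)
    for k,(a,b,c,d) in boxes.items():
        q=P[a:b,c:d].reshape(-1,3); z=q[:,2]
        sl=[('plate',.010,.018),('griptop',.062,.074)] if k=='tray' else [('base',.12,.13),('roof',.284,.292),('knobtop',.325,.345),('coltop',.322,.334)]
        for nm,l,h in sl:
            m=(z>l)&(z<h); r=q[m]
            if nm=='knobtop' : 
                m2=r[:,0]<q[(z>.322)&(z<.334)][:,0].max()-.09; r=r[m2]
            if len(r)<4: print(n,nm,len(r)); continue
            (cx,cy),sz,an=cv2.minAreaRect(r[:,:2].astype(np.float32)); print(n,nm,len(r),'c',round(cx,4),round(cy,4),np.round(sz,4),round(an,2),'zmed',np.median(r[:,2]).round(4), 'mean',r.mean(0).round(4))
E
```

```text
top1 base 943 c 0.6391 0.1792 [0.2455 0.3051] 6.52 zmed 0.126 mean [0.6332 0.2101 0.1257]
top1 roof 404 c 0.6446 0.2283 [0.1404 0.0598] 5.81 zmed 0.2876 mean [0.6305 0.2253 0.2877]
top1 knobtop 126 c 0.61 0.2249 [0.0352 0.0358] 44.05 zmed 0.3326 mean [0.6094 0.2247 0.3324]
top1 coltop 419 c 0.6598 0.2307 [0.1383 0.0675] 6.43 zmed 0.3275 mean [0.6835 0.2337 0.3278]
top1 plate 933 c 0.6089 -0.2482 [0.2756 0.2975] 79.99 zmed 0.0139 mean [ 0.5916 -0.2439  0.0139]
top1 griptop 43 c 0.6387 -0.26 [0.0294 0.2329] 86.82 zmed 0.0678 mean [ 0.5478 -0.2561  0.0677]
scene1 base 1243 c 0.6223 0.23 [0.2178 0.2092] 6.94 zmed 0.1254 mean [0.6656 0.2616 0.1254]
scene1 roof 393 c 0.6516 0.2314 [0.1562 0.0647] 6.89 zmed 0.2876 mean [0.6403 0.2371 0.2877]
scene1 knobtop 148 c 0.6131 0.2292 [0.0362 0.0359] 57.87 zmed 0.3319 mean [0.6137 0.2296 0.3317]
scene1 coltop 534 c 0.6618 0.2342 [0.1398 0.0681] 5.87 zmed 0.3274 mean [0.6868 0.2378 0.3276]
scene1 plate 1021 c 0.5809 -0.2463 [0.3755 0.3215] 42.82 zmed 0.0136 mean [ 0.5775 -0.2396  0.0137]
scene1 griptop 103 c 0.695 -0.3064 [0.3046 0.2065] 12.75 zmed 0.0656 mean [ 0.6907 -0.2436  0.0659]
```

```bash
cat >> h.py <<'E'
def plan(x,y,z,yaw=None):
    o=get_obs(); M=R.from_euler('xyz',o['ee_rot'],degrees=True)
    d=M.inv().apply(np.array([x,y,z])-o['eef_pos'])/0.02
    t=None if yaw is None else -np.deg2rad((yaw-o['ee_rot'][2]+180)%360-180)/0.08
    print('t',round(o['clock'],2),'pos',o['eef_pos'].round(4),'rpy',o['ee_rot'].round(2),'F',o['wrist_force'].round(1),'T',o['torque'].round(2),'w',round(o['gripper_width'],4),'j',np.round(o['joint_positions'],0))
    print('units',d.round(2),'turn',t)
E
python3 - <<'E'
from h import *
plan(.611,.227,.44,-60)
plan(.40,.30,.44,-60)
E
```

```text
t 0.3 pos [0.1556 0.6051 0.2207] rpy [-1.8000e+02 -4.0000e-02 -1.0443e+02] F [-0.5 -0.4 -0.1] T [-0.03  0.   -0.04] w 0.0852 j [ 90.  22.   0.  -0. -68. -15.]
units [ 12.64 -26.76 -10.95] turn -9.692934598638326
t 0.3 pos [0.1556 0.6051 0.2207] rpy [-1.8000e+02 -4.0000e-02 -1.0443e+02] F [-0.5 -0.4 -0.1] T [-0.03  0.   -0.04] w 0.0852 j [ 90.  22.   0.  -0. -68. -15.]
units [ 11.74 -15.63 -10.95] turn -9.692934598638326
```

>>> {"op": "play_rows", "data": {"moves": [[[0.4, -0.7, -1], 0], [[0.4, -1, -1], 0], [[0.4, -1, -1], 0], [[0.5, -1, -1], 0], [[0.5, -1, -1], 0], [[0.5, -1, -1], 0], [[0.5, -1, -1], 0], [[0.5, -1, -1], 0], [[0.5, -1, -1], 0], [[0.5, -1, -1], 0]]}}

```text
clock: 1.13
eef_pos: [0.3208, 0.4649, 0.4222]
ee_rot: [180.0, 0.0, -104.4]
wrist_force: [0.8, 0.1, -0.0]
gripper_width: 0.0855
```

```bash
python3 - <<'E'
from h import *
plan(.611,.227,.44,-60)
E
```

```text
t 1.13 pos [0.3208 0.4649 0.4222] rpy [ 1.8000e+02  2.0000e-02 -1.0442e+02] F [ 0.8  0.1 -0. ] T [ 0.08 -0.05  0.04] w 0.0855 j [ 72.  12.  15.  -0. -92.   4.]
units [  7.9  -17.02  -0.89] turn -9.690919006571514
```

>>> {"op": "play_rows", "data": {"moves": [[[0.6, -1, -0.1], 0], [[0.6, -1, -0.1], 0], [[0.6, -1, 0], 0], [[0.6, -1, 0], 0], [[0.6, -1, 0], 0], [[0.5, -1, 0], 0], [[0.5, -1, 0], 0], [[0.5, -1, 0], 0], [[0.5, -1, 0], 0], [[0.5, -1, 0], 0]]}}

```text
clock: 1.97
eef_pos: [0.4871, 0.3087, 0.4251]
ee_rot: [180.0, 0.0, -104.4]
wrist_force: [-0.0, 0.4, 0.2]
gripper_width: 0.0858
```

```bash
python3 - <<'E'
from h import *
plan(.611,.227,.44,-150)
s=snap('wrist','w2')
print(proj(s,[.611,.227,.333]),s['origin'])
E
```

```text
t 1.97 pos [0.4871 0.3087 0.4251] rpy [ 179.99    0.   -104.42] F [-0.   0.4  0.2] T [ 0.05 -0.03 -0.02] w 0.0858 j [ 48.  14.  17.  -0. -93.  27.]
units [ 2.41 -7.02 -0.75] turn 9.943166668838195
[350.00628183  24.49380853] [0.56381232 0.28836394 0.57692367]
```

View pics/w2.png

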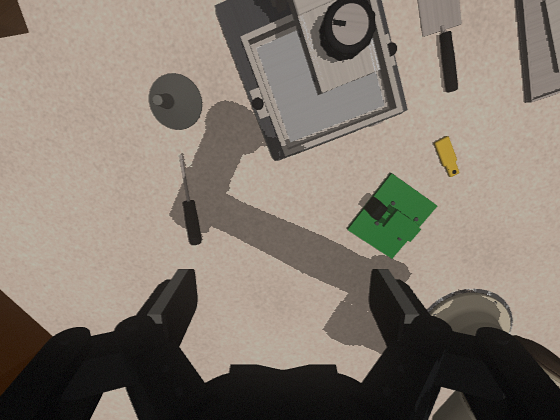

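```bash
cat > k.py <<'E'
from h import *
import sys
s=load(sys.argv[1]); P=pts(s)
n=np.linalg.norm(P[...,:2]-[.611,.227],axis=-1)
m=(P[...,2]>.326)&(P[...,2]<.345)&(n<.035)
q=P[m]; c,r=cv2.minEnclosingCircle(q[:,:2].astype(np.float32)); print('knob depth',len(q),np.round(c,4),round(r,4),np.median(q[:,2]).round(4))
ct=m.astype(np.uint8); cs,_=cv2.findContours(ct,0,1); c0=max(cs,key=cv2.contourArea); (u,v),ax,an=cv2.fitEllipse(c0); print('px',u,v,ax,onz(s,u,v,np.median(q[:,2])))
m=(P[...,2]>.285)&(P[...,2]<.291)&(np.linalg.norm(P[...,:2]-[.63,.23],axis=-1)<.12); print('roof',cv2.minAreaRect(P[m][:,:2].astype(np.float32)))
E
python3 k.py w2
```

```text
knob depth 2421 [0.6115 0.227 ] 0.0199 0.3321
px 348.357177734375 26.071887969970703 (51.92411804199219, 58.14197540283203) [0.61048981 0.22810505 0.33214835]
roof ((0.6147992610931396, 0.2273913323879242), (0.07660334557294846, 0.05467866733670235), 6.3972487449646)
```

>>> {"op": "play_rows", "data": {"moves": [[[0.3, -1, 0], 0], [[0.3, -1, 0], 0], [[0.3, -1, 0], 0], [[0.35, -1, 0], 0], [[0.35, -1, 0], 0], [[0.4, -1, 0], 0], [[0.4, -1, 0], 0], [[0, 0, 0], 1], [[0, 0, 0], 1], [[0, 0, 0], 1]]}}

```text
clock: 2.85
eef_pos: [0.6104, 0.2279, 0.4245]
ee_rot: [180.0, -0.0, -118.5]
wrist_force: [0.2, -0.7, -0.4]
gripper_width: 0.0858
```

>>> {"op": "play_rows", "data": {"moves": [[[0, 0, 0], 1], [[0, 0, 0], 1], [[0, 0, 0], 1], [[0, 0, 0], 1], [[0, 0, 0], 1], [[0, 0, 0], 1], [[0, 0, 0], 1]]}}

```text
clock: 3.43
eef_pos: [0.6099, 0.2283, 0.4249]
ee_rot: [180.0, -0.0, -150.5]
wrist_force: [0.1, 0.9, -0.3]
gripper_width: 0.0854
```

```bash
python3 - <<'E'
from h import *
plan(.611,.2275,.324,-150)
s=snap('wrist','w3')
E
python3 k.py w3
```

```text
t 3.43 pos [0.6099 0.2283 0.4249] rpy [ 1.7999e+02 -2.0000e-02 -1.5049e+02] F [ 0.1  0.9 -0.3] T [ 0.03  0.01 -0.01] w 0.0854 j [ 35.  22.  29.  -0. -97.  -5.]
units [-0.03 -0.06  5.05] turn -0.10663595234255607
knob depth 1467 [0.6116 0.2271] 0.0198 0.332
px 281.3526306152344 208.43316650390625 (41.94692611694336, 42.98686981201172) [0.61258647 0.22561779 0.33201874]
roof ((0.6509577035903931, 0.2303600013256073), (0.15077228844165802, 0.05790701135993004), 4.059258937835693)
```

View pics/w3.png

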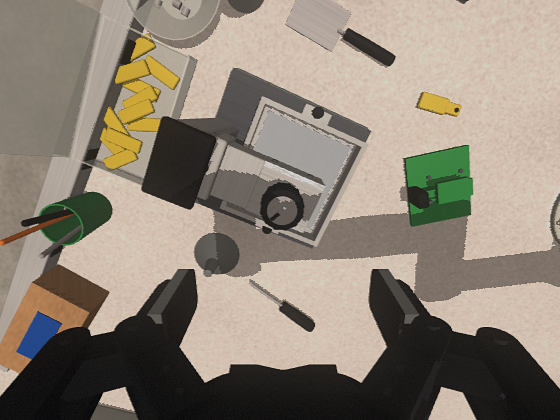

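>>> {"op": "play_rows", "data": {"moves": [[[0, -0.1, 1], 0], [[0, 0, 1], 0], [[0, 0, 1], 0], [[0, 0, 1], 0], [[0, 0, 0.7], 0], [[0, 0, 0.3], 0], [[0, 0, 0], 0]]}}

```text
clock: 4.07
eef_pos: [0.6104, 0.2263, 0.3233]
ee_rot: [180.0, -0.2, -150.2]
wrist_force: [1.0, -0.3, 0.6]
gripper_width: 0.085
```

>>> {"op": "play_rows", "data": {"hand": 1, "squeeze": 60, "moves": [[[0, 0, 0], 0], [[0, 0, 0], 0], [[0, 0, 0], 0], [[0, 0, 0], 0], [[0, 0, 0], 0], [[0, 0, 0], 0]]}}

```text
clock: 4.57
eef_pos: [0.6111, 0.2265, 0.3255]
ee_rot: [180.0, 0.0, -150.3]
wrist_force: [0.1, -0.4, 0.4]
gripper_width: 0.0125
```

```bash
python3 - <<'E'
from h import *
plan(.6115,.2268,.324,-150)
E
```

```text
t 4.57 pos [0.6111 0.2265 0.3255] rpy [ 1.8000e+02  4.0000e-02 -1.5026e+02] F [ 0.1 -0.4  0.4] T [-0.04  0.03 -0.05] w 0.0125 j [ 35.  22.  15.   0. -83.  -5.]
units [-0.02  0.    0.08] turn -0.05663681771314379
```

```bash
python3 - <<'E'
from h import *
s=snap('wrist','w4');snap('scene','s4')
a=load('s4')['pixels'][180:330,265:415]
cv2.imwrite('pics/c4.png',np.hstack([cv2.resize(s['pixels'],(400,300)),cv2.resize(a,(300,300))]))
plan(.6115,.2268,.324,-150)
E
```

```text
t 4.67 pos [0.6111 0.2264 0.3253] rpy [ 1.8000e+02  1.0000e-02 -1.5026e+02] F [-0.2 -0.7 -0.7] T [ 0.02 -0.01 -0.03] w 0.0002 j [ 35.  22.  15.   0. -83.  -5.]
units [-0.03  0.01  0.06] turn -0.05717226021778161
```

View pics/c4.png

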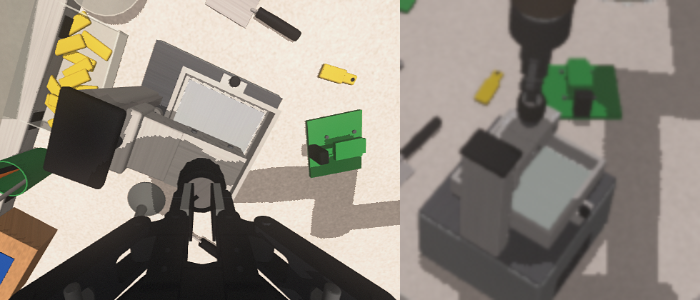

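```bash
python3 - <<'E'
from h import *
s=load('w4');P=pts(s); a=s['pixels'][190:350,200:380]; cv2.imwrite('pics/c5.png',cv2.resize(a,(720,640))[:600])
for u,v in [(285,240),(285,265),(284,228),(265,250),(310,250),(262,275),(285,290),(280,275)]: print(u,v,P[v,u].round(4))
print(s['origin'],proj(s,[.6115,.2268,.332]),proj(s,[.6115,.2268,.306]))
s=load('s4');print(proj(s,[.6115,.2268,.332]));a=s['pixels'][180:260,300:400]; cv2.imwrite('pics/c6.png',cv2.resize(a,(700,560),interpolation=2))
E
```

```text
285 240 [0.6183 0.2108 0.3319]
285 265 [0.6111 0.2233 0.3322]
284 228 [0.6193 0.2101 0.317 ]
265 250 [0.6248 0.2209 0.3322]
310 250 [0.603  0.2103 0.3289]
262 275 [0.6245 0.2211 0.3579]
285 290 [0.6035 0.2367 0.3325]
280 275 [0.6106 0.2298 0.3326]
[0.65012713 0.15680625 0.47731905] [281.28032946 269.43909601] [281.55845186 249.04845182]
[329.85832724 229.09400478]
```

View pics/c5.png

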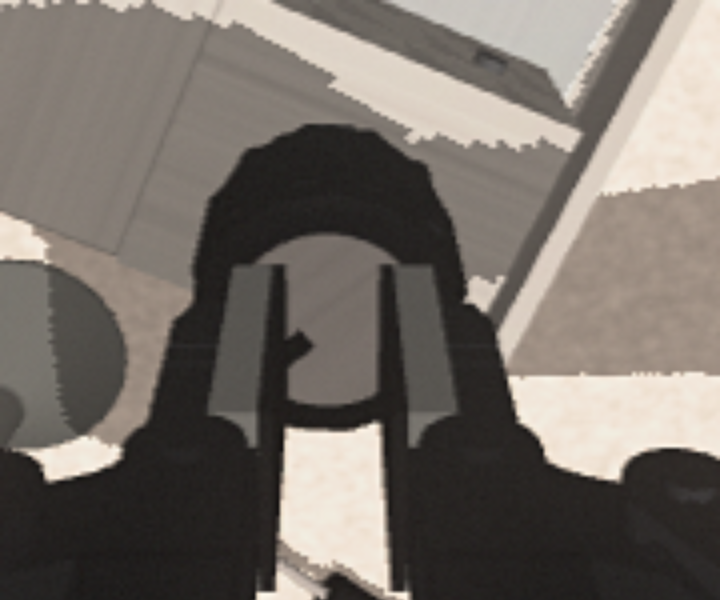

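View pics/c6.png

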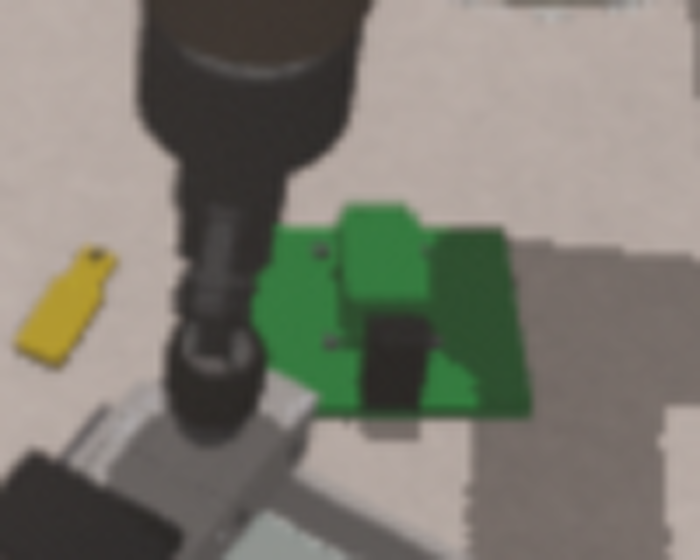

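```bash
python3 - <<'E'
from h import *
s=snap('wrist','w5');P=pts(s); a=s['pixels'][190:350,200:380]; cv2.imwrite('pics/c7.png',cv2.resize(a,(720,640))[:600])
o=get_obs(); M=R.from_euler('xyz',o['ee_rot'],degrees=True)
Q=M.inv().apply((P.reshape(-1,3)-o['eef_pos'])).reshape(P.shape)
for v in range(235,310,5): print(v,Q[v,283].round(4),Q[v,270].round(4))
plan(.6115,.2268,.324,-150)
E
```

```text
235 [ 0.0004 -0.0191 -0.0042] [-0.0066 -0.0176 -0.0004]
240 [ 0.0004 -0.0174 -0.007 ] [-0.0064 -0.0171 -0.0062]
245 [ 0.0004 -0.0141 -0.0059] [-0.0064 -0.0143 -0.0065]
250 [ 0.0004 -0.0117 -0.007 ] [-0.0064 -0.0122 -0.008 ]
255 [ 0.0004 -0.0088 -0.0071] [-0.0064 -0.0093 -0.0081]
260 [ 0.0004 -0.0115 -0.0182] [-0.006  -0.0114 -0.018 ]
265 [ 0.0005 -0.0109 -0.0222] [-0.0058 -0.0115 -0.0233]
270 [ 0.0005 -0.0113 -0.0277] [-0.0056 -0.0115 -0.0282]
275 [ 0.0005 -0.0112 -0.0322] [-0.0054 -0.0112 -0.0322]
280 [ 0.0005 -0.0107 -0.0357] [-0.0053 -0.0108 -0.0358]
285 [ 0.0005 -0.0113 -0.0408] [-0.005  -0.0113 -0.0407]
290 [ 0.0005 -0.0115 -0.0448] [-0.0049 -0.0116 -0.045 ]
295 [ 0.0005 -0.0103 -0.0466] [-0.0046 -0.0127 -0.0502]
300 [ 0.0005 -0.008  -0.0466] [-0.0045 -0.0126 -0.0535]
305 [ 0.0005 -0.0056 -0.0467] [-0.0043 -0.0127 -0.0567]
t 4.72 pos [0.6111 0.2264 0.3252] rpy [ 180.      0.   -150.26] F [ 0.5 -0.  -0.2] T [ 0.01 -0.04  0.04] w -0.0 j [ 35.  22.  15.  -0. -83.  -5.]
units [-0.03  0.    0.06] turn -0.057448626056450215
```

View pics/c7.png

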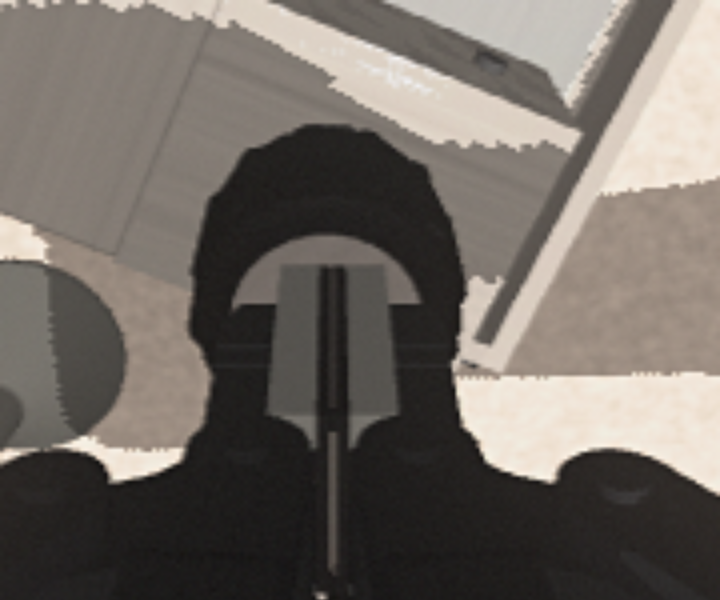

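```bash
python3 - <<'E'
from h import *
s=load('w3');P=pts(s)
e=np.array([.6099,.2283,.4249]); M=R.from_euler('xyz',[180,0,-150.49],degrees=True)
Q=M.inv().apply((P.reshape(-1,3)-e)).reshape(P.shape)
for v in range(262,325,5): print(v,Q[v,188].round(4),Q[v,372].round(4),Q[v,378].round(4))
s=load('s4');P=pts(s)
for u in range(322,340,3):
  print(u,[P[v,u].round(3).tolist() for v in range(212,240,4)])
E
```

```text
262 [-0.2038  0.2207  0.4273] [0.1906 0.2201 0.4257] [0.2036 0.2204 0.4262]
267 [-0.2044  0.2318  0.4256] [0.1919 0.2325 0.4265] [0.2051 0.2329 0.4271]
272 [-0.043  -0.0115 -0.03  ] [ 0.0428 -0.0085 -0.0247] [ 0.0438 -0.0115 -0.0299]
277 [-0.0425 -0.0101 -0.032 ] [ 0.0433 -0.0054 -0.0239] [ 0.0431 -0.0105 -0.0327]
282 [-0.0429 -0.0073 -0.0317] [ 0.0425 -0.0046 -0.0272] [ 0.0427 -0.009  -0.0344]
287 [-0.0426 -0.0056 -0.0331] [ 0.0428 -0.0017 -0.0269] [ 0.0429 -0.0065 -0.0346]
292 [-0.043  -0.0029 -0.0329] [ 0.043  0.001 -0.027] [ 0.043  -0.0041 -0.0349]
297 [-0.0423 -0.0019 -0.0353] [ 0.0428  0.0027 -0.0285] [ 0.0429 -0.0023 -0.0361]
302 [-0.0428  0.0011 -0.0348] [ 0.0426  0.0046 -0.0299] [ 0.0428 -0.0002 -0.0368]
307 [-0.0425  0.0028 -0.0362] [ 0.0429  0.0074 -0.0297] [ 0.0427  0.0015 -0.038 ]
312 [-0.0427  0.0053 -0.0363] [ 0.043   0.01   -0.0301] [ 0.0429  0.004  -0.0382]
317 [-0.0423  0.0066 -0.0382] [0.2037 0.3608 0.427 ] [ 0.0427  0.0059 -0.0392]
322 [-0.0426  0.0093 -0.0382] [0.2044 0.3731 0.4253] [ 0.0428  0.0082 -0.0397]
322 [[0.338, 0.005, -0.002], [0.353, 0.018, -0.001], [0
[... 234 characters left out ...]
[0.627, 0.223, 0.332], [0.629, 0.225, 0.318]]
328 [[0.649, 0.241, 0.443], [0.628, 0.228, 0.4], [0.662, 0.252, 0.433], [0.664, 0.254, 0.421], [0.626, 0.231, 0.353], [0.625, 0.231, 0.335], [0.629, 0.235, 0.327]]
331 [[0.643, 0.245, 0.44], [0.648, 0.25, 0.434], [0.655, 0.256, 0.43], [0.66, 0.261, 0.424], [0.622, 0.237, 0.355], [0.619, 0.236, 0.334], [0.622, 0.24, 0.324]]
334 [[0.642, 0.254, 0.446], [0.622, 0.242, 0.405], [0.646, 0.258, 0.423], [0.658, 0.267, 0.426], [0.612, 0.24, 0.348], [0.613, 0.241, 0.333], [0.617, 0.246, 0.324]]
337 [[0.62, 0.248, 0.423], [0.618, 0.248, 0.406], [0.342, 0.075, 0.012], [0.356, 0.085, 0.011], [0.368, 0.095, 0.008], [0.606, 0.246, 0.331], [0.586, 0.235, 0.287]]
```

The wrist depth shows the shut fingertips at tool z ≈ -16 mm (open: -29 mm). That is about 35 mm short of the stated tip reach, and the scene camera agrees: the fingers closed above the knob. I'll add a 35 mm correction in depth.

>>> {"op": "play_rows", "data": {"hand": -1, "moves": [[[0, 0, 0], 0], [[0, 0, 0], 0], [[0, 0, 0], 0], [[0, 0, 0], 0], [[0, 0, 0], 0], [[0, 0, 0], 0], [[0, 0, 0], 0], [[0, 0, 0], 0]]}}

```text
clock: 5.38
eef_pos: [0.6111, 0.2264, 0.3251]
ee_rot: [-180.0, 0.0, -150.3]
wrist_force: [-0.6, 0.7, 0.3]
gripper_width: 0.085
```

>>> {"op": "play_rows", "data": {"moves": [[[0, 0, 0.5], 0], [[0, 0, 0.5], 0], [[0, 0, 0.5], 0], [[0, 0, 0.5], 0], [[0, 0, 0.1], 0], [[0, 0, 0], 0]]}}

```text
clock: 5.88
eef_pos: [0.6106, 0.2262, 0.2814]
ee_rot: [-180.0, -0.2, -150.3]
wrist_force: [0.7, 0.3, -0.0]
gripper_width: 0.0856
```

```bash
python3 - <<'E'
from h import *
s=snap('wrist','w6')
cv2.imwrite('pics/c8.png',s['pixels'][150:400,120:460])
plan(.6115,.2268,.284,-150)
E
```

```text
t 5.93 pos [0.611  0.2263 0.2825] rpy [-1.7998e+02 -6.0000e-02 -1.5026e+02] F [-0.3 -0.   0.2] T [-0.02 -0.03  0.  ] w 0.0854 j [ 35.  23.  11.   0. -78.  -5.]
units [-0.03  0.01 -0.07] turn -0.056305933237303867
```

View pics/c8.png

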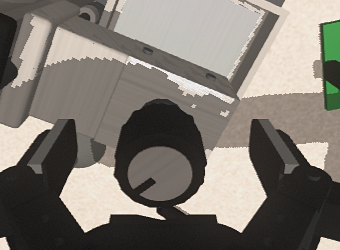

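>>> {"op": "play_rows", "data": {"hand": 1, "squeeze": 60, "moves": [[[0, 0, 0], 0], [[0, 0, 0], 0], [[0, 0, 0], 0], [[0, 0, 0], 0], [[0, 0, 0], 0], [[0, 0, 0], 0]]}}

```text
clock: 6.43
eef_pos: [0.6117, 0.2268, 0.284]
ee_rot: [-180.0, 0.2, -150.3]
wrist_force: [0.8, 1.5, 2.0]
gripper_width: 0.037
```

```bash
python3 - <<'E'
from h import *
s=snap('wrist','w7')
cv2.imwrite('pics/c9.png',s['pixels'][150:400,120:460])
plan(.6115,.2268,.284,-150)
E
```

```text
t 6.48 pos [0.6117 0.2268 0.284 ] rpy [-1.7999e+02  1.5000e-01 -1.5025e+02] F [1.3 1.7 3. ] T [ 0.26 -0.41 -0.02] w 0.0367 j [ 35.  23.  11.   0. -78.  -5.]
units [0.01 0.01 0.  ] turn -0.05462338457298993
```

View pics/c9.png

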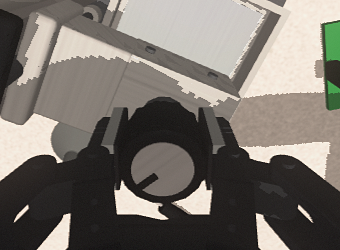

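>>> {"op": "play_rows", "data": {"moves": [[[0, 0, 0], -0.5], [[0, 0, -0.01], -1], [[0, 0, -0.01], -1], [[0, 0, -0.01], -1], [[0, 0, -0.01], -1], [[0, 0, -0.01], -1]]}}

```text
clock: 6.98
eef_pos: [0.6119, 0.2269, 0.2851]
ee_rot: [-179.9, 0.2, -124.9]
wrist_force: [1.7, 2.3, 2.6]
gripper_width: 0.0368
```

```bash
python3 - <<'E'
from h import *
s=snap('wrist','w8')
cv2.imwrite('pics/c10.png',s['pixels'][150:400,120:460])
plan(.6117,.2268,.284,-150)
E
```

```text
t 7.03 pos [0.6119 0.2269 0.2851] rpy [-1.7991e+02  1.6000e-01 -1.2472e+02] F [2.5 1.4 2.8] T [ 0.45 -0.51 -0.1 ] w 0.0366 j [ 35.  23.  11.   0. -78.  21.]
units [0.01 0.   0.06] turn 5.516097575779203
```

View pics/c10.png

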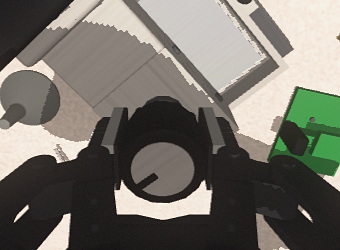

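>>> {"op": "play_rows", "data": {"moves": [[[0, 0, -0.01], -1], [[0, 0, -0.01], -1], [[0, 0, -0.01], -1], [[0, 0, -0.01], -1], [[0, 0, -0.01], -1], [[0, 0, -0.01], -1], [[0, 0, -0.01], -1], [[0, 0, -0.01], -1], [[0, 0, -0.01], -1], [[0, 0, -0.01], -1]]}}

```text
clock: 7.87
eef_pos: [0.612, 0.2273, 0.2871]
ee_rot: [-179.8, 0.1, -79.1]
wrist_force: [2.8, 1.8, 2.2]
gripper_width: 0.0367
```

>>> {"op": "play_rows", "data": {"moves": [[[0, 0, -0.01], -1], [[0, 0, -0.01], -1], [[0, 0, -0.01], -1], [[0, 0, -0.01], -1], [[0, 0, -0.01], -0.5], [[0, 0, 0], 0]]}}

```text
clock: 8.37
eef_pos: [0.6119, 0.2274, 0.288]
ee_rot: [-179.8, 0.0, -58.6]
wrist_force: [2.5, 2.9, 2.4]
gripper_width: 0.0367
```

```bash
python3 - <<'E'
from h import *
s=snap('wrist','w9')
cv2.imwrite('pics/c11.png',s['pixels'][150:400,120:460])
plan(.6117,.2268,.284,-150)
E
```

```text
t 8.42 pos [0.6119 0.2273 0.288 ] rpy [-1.7978e+02  1.0000e-02 -5.8680e+01] F [2.  3.6 1.7] T [ 0.99 -0.71 -0.09] w 0.0371 j [ 35.  23.  11.   0. -78.  87.]
units [0.02 0.03 0.2 ] turn 19.921911519494547
```

View pics/c11.png

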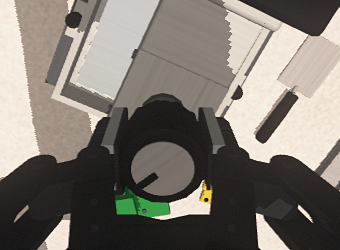

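>>> {"op": "play_rows", "data": {"moves": [[[0, 0, -0.01], -1], [[0, 0, -0.01], -1], [[0, 0, -0.01], -1], [[0, 0, 0], 0]]}}

```text
clock: 8.75
eef_pos: [0.6119, 0.2274, 0.2885]
ee_rot: [-179.8, -0.0, -44.8]
wrist_force: [2.7, 4.7, 3.0]
gripper_width: 0.037
```

>>> {"op": "play_rows", "data": {"hand": -1, "moves": [[[0, 0, 0], 0], [[0, 0, 0], 0], [[0, 0, 0], 0], [[0, 0, 0], 0], [[0, 0, 0], 0], [[0, 0, 0], 0]]}}

```text
clock: 9.25
eef_pos: [0.6108, 0.2261, 0.2874]
ee_rot: [179.9, 0.0, -44.9]
wrist_force: [0.5, -0.3, 0.3]
gripper_width: 0.0856
```

>>> {"op": "play_rows", "data": {"moves": [[[0, 0, -0.5], 0], [[0, 0, -1], 0], [[0, 0, -1], 0], [[0, 0, -1], 0], [[0, 0, -1], 0.5], [[0, 0, -1], 0.8], [[0, 0, -1], 0.8], [[0, 0, -1], 0.8], [[0, 0, -1], 0.8], [[0, 0, 0], 0.8]]}}

```text
clock: 10.08
eef_pos: [0.6118, 0.226, 0.4636]
ee_rot: [-179.5, -0.0, -65.7]
wrist_force: [-0.7, -1.2, 1.6]
gripper_width: 0.0858
```

```bash
python3 - <<'E'
from h import *
s=snap('wrist','w10')
plan(.53,-.24,.42,-80)
E
python3 k.py w10
```

```text
t 10.13 pos [0.6115 0.2263 0.4615] rpy [-1.7964e+02  1.0000e-02 -6.5790e+01] F [ 0.5 -0.2 -0.4] T [-0.    0.03 -0.  ] w 0.0855 j [  35.   23.   35.    0. -102.   80.]
units [19.59 13.29  1.99] turn 3.1006288285380705
knob depth 1193 [0.6115 0.2274] 0.0198 0.3365
px 281.1849670410156 200.24032592773438 (38.16694641113281, 38.28194046020508) [0.6131237  0.2279241  0.33653304]
roof ((0.6270561218261719, 0.2290012240409851), (0.10206378251314163, 0.054116010665893555), 6.444778919219971)
```

View pics/w10.png

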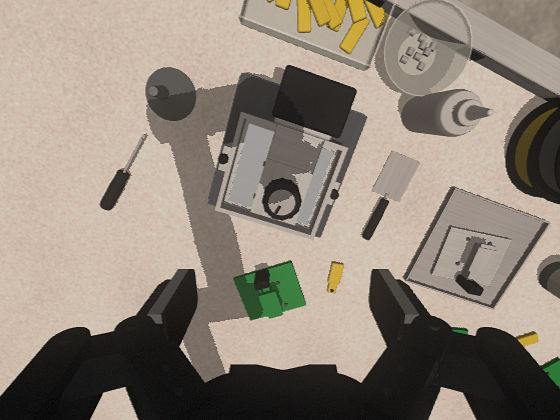

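>>> {"op": "play_rows", "data": {"moves": [[[1, 0.7, 0], 0], [[1, 0.7, 0], 0], [[1, 0.7, 0], 0], [[1, 0.7, 0], 0], [[1, 0.7, 0], 0], [[1, 0.7, 0.2], 0], [[1, 0.7, 0.2], 0], [[1, 0.7, 0.2], 0], [[1, 0.7, 0.2], 0], [[1, 0.7, 0.2], 0]]}}

```text
clock: 10.97
eef_pos: [0.566, -0.0148, 0.4377]
ee_rot: [180.0, 0.0, -65.4]
wrist_force: [-0.4, -0.0, -0.1]
gripper_width: 0.0854
```

>>> {"op": "play_rows", "data": {"moves": [[[1, 0.7, 0.2], 0], [[1, 0.7, 0.2], 0], [[1, 0.7, 0.2], 0], [[1, 0.7, 0.2], 0], [[1, 0.7, 0.2], 0], [[1, 0.7, 0], 0.6], [[1, 0.7, 0], 0.6], [[0.9, 0.7, 0], 0.6], [[0.8, 0.6, 0], 0.6], [[0.5, 0.4, 0], 0.7]]}}

```text
clock: 11.8
eef_pos: [0.5137, -0.235, 0.4177]
ee_rot: [179.9, 0.0, -79.8]
wrist_force: [-0.3, 0.6, -0.0]
gripper_width: 0.0854
```

```bash
python3 - <<'E'
from h import *
s=snap('wrist','w11')
plan(.548,-.256,.42,-80)
P=pts(s); z=P[...,2]
near=np.linalg.norm(P[...,:2]-[.6,-.25],axis=-1)<.14
for nm,l,h in (('plate',.0105,.0185),('grip',.060,.074),('head',.04,.054)):
    m=((z>l)&(z<h)&near).astype(np.uint8)
    m=cv2.morphologyEx(m,cv2.MORPH_OPEN,np.ones((3,3)))
    n,L,st,_=cv2.connectedComponentsWithStats(m)
    for i in range(1,n):
        if st[i,4]>40:
            q=P[L==i]; print(nm,st[i].tolist(),q.mean(0).round(4),cv2.minAreaRect(q[:,:2].astype(np.float32)))
E
```

```text
t 11.85 pos [ 0.513  -0.236   0.4179] rpy [ 1.7992e+02 -2.0000e-02 -8.0050e+01] F [ 0.2 -0.1  1.2] T [-0.06 -0.03  0.02] w 0.085 j [ -8.  12.  14.   0. -92. 108.]
units [ 1.29 -1.55 -0.11] turn -0.009917266366632194
plate [258, 35, 15, 4, 47] [ 0.7067 -0.1717  0.0142] ((0.7071738243103027, -0.17132657766342163), (0.0040979995392262936, 0.023195939138531685), 5.1539764404296875)
plate [274, 36, 24, 5, 76] [ 0.7097 -0.2047  0.0146] ((0.7100502252578735, -0.20482349395751953), (0.0041211931966245174, 0.038017548620700836), 4.805794715881348)
plate [299, 39, 57, 8, 183] [ 0.7155 -0.273   0.0146] ((0.7157732248306274, -0.2731293737888336), (0.004410882946103811, 0.09290225803852081), 5.2539520263671875)
plate [232, 80, 3, 18, 54] [ 0.6188 -0.1298  0.0142] ((0.6187320947647095, -0.12982046604156494), (0.02727372944355011, 0.003940186463296413), 6.790411949157715)
plate [253, 84, 82, 72, 4227] [ 0.5882 -0.2422  0.013 ] ((0.5858758687973022, -0.24298983812332153), (0.11803364753723145, 0.14011096954345703), 11.981611251831055)
grip [287, 148, 18, 13, 216] [ 0.5345 -0.2536  0.0662] ((0.5339270234107971, -0.25319573283195496), (0.020109981298446655, 0.028275057673454285), 10.899297714233398)
head [283, 92, 25, 41, 949] [ 0.5985 -0.2403  0.0468] ((0.5990012884140015, -0.24077065289020538), (0.06313817948102951, 0.040331289172172546), 10.701573371887207)
```

View pics/w11.png

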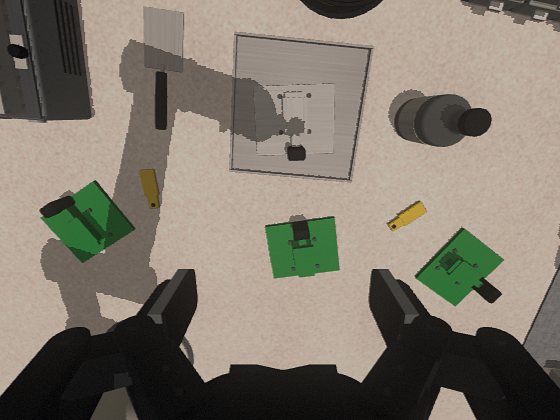

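```bash
python3 - <<'E'
from h import *
plan(.534,-.2535,.12,-78.4)
E
```

```text
t 11.85 pos [ 0.513  -0.236   0.4179] rpy [ 1.7992e+02 -2.0000e-02 -8.0050e+01] F [ 0.2 -0.1  1.2] T [-0.06 -0.03  0.02] w 0.085 j [ -8.  12.  14.   0. -92. 108.]
units [ 1.04 -0.9  14.89] turn -0.35898311676549066
```

>>> {"op": "play_rows", "data": {"moves": [[[0.5, -0.4, 0.6], 0], [[0.5, -0.5, 1], 0], [[0, 0, 1], 0], [[0, 0, 1], -0.3], [[0, 0, 1], 0], [[0, 0, 1], 0], [[0, 0, 1], 0], [[0, 0, 1], 0], [[0, 0, 1], 0], [[0, 0, 1], 0]]}}

```text
clock: 12.68
eef_pos: [0.5363, -0.2491, 0.2234]
ee_rot: [179.9, 0.1, -78.1]
wrist_force: [-0.6, -0.3, 0.3]
gripper_width: 0.0852
```

>>> {"op": "play_rows", "data": {"moves": [[[0, 0, 1], 0], [[0, 0, 1], 0], [[0, 0, 1], 0], [[0, 0, 1], 0], [[0, 0, 0.5], 0], [[0, 0, 0], 0]]}}

```text
clock: 13.18
eef_pos: [0.5345, -0.2489, 0.1321]
ee_rot: [179.7, 0.2, -78.2]
wrist_force: [-0.3, -0.4, 0.1]
gripper_width: 0.0853
```

```bash
python3 - <<'E'
from h import *
s=snap('wrist','w12')
plan(.534,-.2535,.0145,-78.4)
P=pts(s); z=P[...,2]
for nm,l,h in (('grip',.060,.074),):
    near=np.linalg.norm(P[...,:2]-[.534,-.2535],axis=-1)<.035
    m=((z>l)&(z<h)&near).astype(np.uint8)
    m=cv2.morphologyEx(m,cv2.MORPH_OPEN,np.ones((3,3)))
    q=P[m>0]; print(nm,len(q),q.mean(0).round(4),cv2.minAreaRect(q[:,:2].astype(np.float32)))
E
```

```text
t 13.23 pos [ 0.5357 -0.2494  0.1342] rpy [ 1.7982e+02  6.0000e-02 -7.8210e+01] F [0.2 0.4 1.2] T [-0.01 -0.04 -0.  ] w 0.0856 j [ -9.  23. -11.   0. -56. 111.]
units [0.19 0.11 5.98] turn 0.040591982235652975
grip 925 [ 0.5353 -0.2541  0.066 ] ((0.534166693687439, -0.25411364436149597), (0.020199943333864212, 0.029931141063570976), 11.672198295593262)
```

View pics/w12.png

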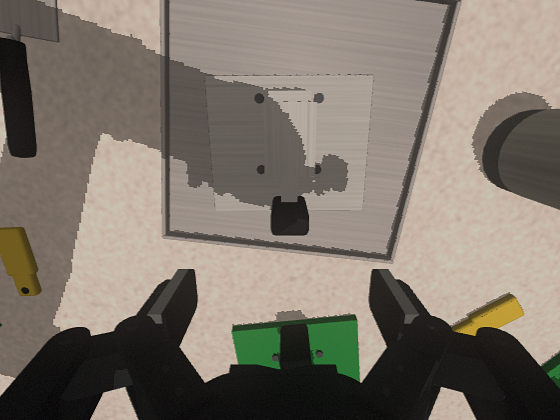

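>>> {"op": "play_rows", "data": {"moves": [[[0.23, 0.1, 1], 0], [[0, 0, 1], 0], [[0, 0, 1], 0], [[0, 0, 1], 0], [[0, 0, 1], 0], [[0, 0, 0.6], 0], [[0, 0, 0.35], 0], [[0, 0, 0], 0]]}}

```text
clock: 13.9
eef_pos: [0.5351, -0.2547, 0.0162]
ee_rot: [180.0, 0.0, -78.3]
wrist_force: [-0.7, 0.5, 0.1]
gripper_width: 0.0855
```

```bash
python3 - <<'E'
from h import *
s=snap('wrist','w13')
plan(.5342,-.2541,.0145,-78.3)
P=pts(s); z=P[...,2]
near=np.linalg.norm(P[...,:2]-[.534,-.2535],axis=-1)<.035
m=((z>.06)&(z<.074)&near); q=P[m]; print(len(q),cv2.minAreaRect(q[:,:2].astype(np.float32)))
for v in range(265,330,8): print(v,P[v,188].round(4),P[v,378].round(4))
E
```

```text
t 13.95 pos [ 0.5358 -0.2549  0.0172] rpy [-1.7996e+02 -3.0000e-02 -7.8250e+01] F [0.1 0.  0.6] T [-0.03 -0.09 -0.06] w 0.0853 j [-10.  31. -18.   0. -41. 112.]
units [-0.05  0.07  0.13] turn 0.009898914989041612
3262 ((0.5342329740524292, -0.2541438937187195), (0.02045854926109314, 0.02986947074532509), 11.957978248596191)
265 [ 0.5212 -0.2021  0.0131] [ 0.5438 -0.3088  0.014 ]
273 [ 0.5368 -0.2104  0.0464] [ 0.5549 -0.2948  0.0475]
281 [ 0.5345 -0.2115  0.0491] [ 0.5521 -0.295   0.0496]
289 [ 0.5305 -0.212   0.0492] [ 0.5488 -0.2957  0.0507]
297 [ 0.5273 -0.2127  0.0507] [ 0.545  -0.2967  0.0512]
305 [ 0.5241 -0.2135  0.052 ] [ 0.542  -0.2971  0.0529]
313 [ 0.5201 -0.214   0.0523] [ 0.5388 -0.2977  0.0541]
321 [ 0.5176 -0.2149  0.0545] [ 0.5353 -0.2985  0.055 ]
329 [ 4.654e-01 -2.041e-01 -1.000e-04] [ 0.4952 -0.3266  0.0053]
```

View pics/w13.png

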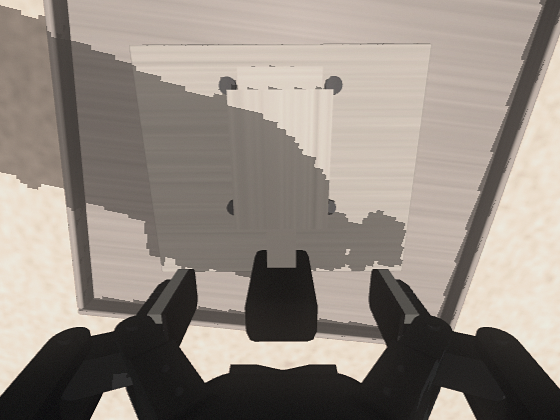

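>>> {"op": "play_rows", "data": {"hand": 1, "squeeze": 110, "moves": [[[-0.05, 0.07, 0.15], 0], [[0, 0, 0], 0], [[0, 0, 0], 0], [[0, 0, 0], 0], [[0, 0, 0], 0], [[0, 0, 0], 0], [[0, 0, 0], 0]]}}

```text
clock: 14.53
eef_pos: [0.5339, -0.2542, 0.0146]
ee_rot: [-179.9, -0.0, -78.3]
wrist_force: [-0.4, 1.6, 5.0]
gripper_width: 0.0289
```

>>> {"op": "play_rows", "data": {"moves": [[[0, 0, -0.1], 0], [[0, 0, -0.3], 0], [[0, 0, -0.6], 0], [[0, 0, 0], 0]]}}

```text
clock: 14.87
eef_pos: [0.5337, -0.2541, 0.0345]
ee_rot: [-180.0, -0.0, -78.3]
wrist_force: [0.9, -0.8, -4.4]
gripper_width: 0.029
```

```bash
cat > pf.py <<'E'
from h import *
import sys
s=snap('wrist',sys.argv[1])
o=get_obs(); M=R.from_euler('xyz',o['ee_rot'],degrees=True); print('F',o['wrist_force'].round(1),'T',o['torque'].round(2),'w',o['gripper_width'],'pos',o['eef_pos'].round(4),'rpy',o['ee_rot'].round(2),'t',o['clock'])
P=pts(s); Q=M.inv().apply((P.reshape(-1,3)-o['eef_pos'])).reshape(P.shape)
# plate top in tool frame: ~ rep tcp; plane fit
np.save('Q.npy',Q)
for v in (30,50,60,75,90,120,150,200): print(v,[Q[v,u].round(4).tolist() for u in (180,280,380)])
E
python3 pf.py w14
```

```text
F [ 0.6  0.3 -5. ] T [-0.04  0.21  0.03] w 0.02844827130047874 pos [ 0.5334 -0.254   0.0338] rpy [-179.98    0.    -78.31] t 14.9167
30 [[-0.0544, -0.1226, 0.0302], [-0.0009, -0.1225, 0.0303], [0.0526, -0.1225, 0.0302]]
50 [[-0.0469, -0.1079, 0.0025], [-0.0007, -0.1076, 0.001], [0.0451, -0.1076, 0.0012]]
60 [[-0.0469, -0.1035, 0.001], [-0.0007, -0.1036, 0.0017], [0.0458, -0.1036, 0.0021]]
75 [[-0.0472, -0.097, -0.0003], [-0.0005, -0.0932, -0.0327], [0.0465, -0.0972, 0.0024]]
90 [[-0.0482, -0.0906, 0.0007], [-0.0005, -0.088, -0.0336], [0.0468, -0.0906, 0.0011]]
120 [[-0.0497, -0.077, 0.001], [-0.0006, -0.0775, -0.0321], [0.0483, -0.0769, 0.0019]]
150 [[-0.0513, -0.0625, 0.0011], [-0.0006, -0.0661, -0.0322], [0.05, -0.0623, 0.0026]]
200 [[-0.0543, -0.0363, 0.0016], [-0.0007, -0.046, -0.0336], [0.0522, -0.0363, 0.0012]]
```

View pics/w14.png

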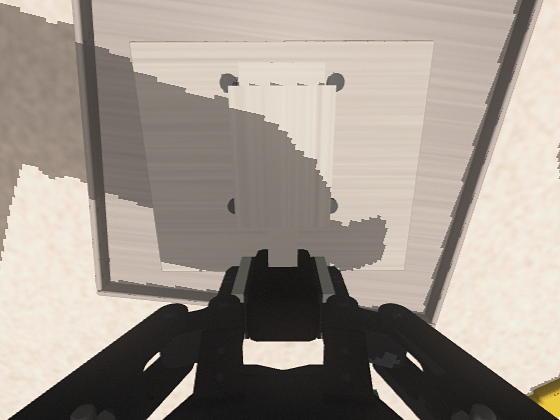

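```bash
python3 - <<'E'
from h import *
Q=np.load('Q.npy')
for nm,m in (('head',(abs(Q[...,2]+.0325)<.004)&(Q[...,1]<-.025)&(abs(Q[...,0])<.04)),('plate',(abs(Q[...,2]-.0013)<.0045)&(Q[...,1]<-.02)&(abs(Q[...,0])<.09))):
    m=cv2.morphologyEx(m.astype(np.uint8),cv2.MORPH_OPEN,np.ones((3,3)))
    n,L,st,_=cv2.connectedComponentsWithStats(m); i=1+st[1:,4].argmax()
    q=Q[L==i]; print(nm,len(q),np.median(q[:,2]),cv2.minAreaRect(q[:,:2].astype(np.float32)),q.min(0),q.max(0))
    A=np.c_[q[:,:2],np.ones(len(q))]; print(np.linalg.lstsq(A,q[:,2],rcond=None)[0])
E
```

```text
head 16338 -0.032673131549493556 ((2.6192516088485718e-05, -0.06567159295082092), (0.06465927511453629, 0.04026686027646065), 89.87391662597656) [-0.02015149 -0.09799359 -0.03515988] [ 0.02020319 -0.03336108 -0.02851918]
[ 0.00097454 -0.02124155 -0.03396344]
plate 36016 0.0012233030283209938 ((3.7707388401031494e-05, -0.06615385413169861), (0.1406594216823578, 0.09221550822257996), 0.032349228858947754) [-0.07027028 -0.11223674 -0.00319719] [ 0.07038937 -0.02001935  0.00401683]
[ 0.00035483 -0.00187989  0.00105215]
```

>>> {"op": "play_rows", "data": {"moves": [[[0, 0, -0.5], 0], [[0, 0, -1], 0], [[0, 0, -1], 0], [[0, 0.1, -1], 0], [[0, 0.3, -1], 0], [[0, 0.4, -1], 0], [[0, 0.4, -1], 0], [[0, 0.4, -1], 0], [[0, 0.4, -1], 0], [[0, 0.4, -1], 0]]}}

```text
clock: 15.75
eef_pos: [0.485, -0.2634, 0.224]
ee_rot: [179.9, 0.1, -78.3]
wrist_force: [0.8, 0.8, -4.4]
gripper_width: 0.0286
```

```bash
python3 - <<'E'
from h import *
plan(.45,.209,.26,-83.6)
E
```

```text
t 15.75 pos [ 0.485  -0.2634  0.224 ] rpy [ 1.799e+02  9.000e-02 -7.832e+01] F [ 0.8  0.8 -4.4] T [-0.07  0.21 -0.01] w 0.0286 j [-12.  15. -10.  -0. -66. 113.]
units [-23.49  -3.07  -1.77] turn 1.1518055742597695
```

>>> {"op": "play_rows", "data": {"moves": [[[-0.3, 0, -0.5], 0], [[-0.6, 0, -0.5], 0], [[-0.9, -0.1, -0.5], 0], [[-1, -0.1, -0.3], 0], [[-1, -0.1, 0], 0], [[-1, -0.1, 0], 0], [[-1, -0.1, 0], 0], [[-1, -0.1, 0], 0], [[-1, -0.1, 0], 0], [[-1, -0.1, 0], 0]]}}

```text
clock: 16.58
eef_pos: [0.4651, -0.0861, 0.2586]
ee_rot: [179.8, 0.1, -78.3]
wrist_force: [0.6, -0.9, -5.0]
gripper_width: 0.0286
```

>>> {"op": "play_rows", "data": {"moves": [[[-1, -0.1, 0], 0], [[-1, -0.1, 0], 0], [[-1, -0.1, 0], 0], [[-1, -0.1, 0], 0], [[-1, -0.1, 0], 0], [[-1, -0.1, 0], 0], [[-1, -0.1, 0], 0.2], [[-1, -0.1, 0], 0.3], [[-1, -0.1, 0], 0.3], [[-1, -0.1, 0], 0.3]]}}

```text
clock: 17.42
eef_pos: [0.4461, 0.1135, 0.2587]
ee_rot: [179.8, 0.0, -83.4]
wrist_force: [-0.2, -0.1, -5.9]
gripper_width: 0.0284
```

```bash
python3 - <<'E'
from h import *
plan(.45,.209,.26,-83.6)
E
```

```text
t 17.42 pos [0.4461 0.1135 0.2587] rpy [ 1.7984e+02  1.0000e-02 -8.3380e+01] F [-0.2 -0.1 -5.9] T [-0.03  0.15  0.  ] w 0.0284 j [ 35.   4. -18.  -0. -68.  62.]
units [-4.72 -0.74 -0.07] turn 0.04881798509841308
```

>>> {"op": "play_rows", "data": {"moves": [[[-1, -0.1, 0], 0], [[-1, -0.1, 0], 0], [[-1, -0.2, 0], 0], [[-0.8, -0.1, 0], 0], [[-0.5, 0, 0], 0], [[-0.3, 0, 0], 0], [[0, 0, 0], 0], [[0, 0, 0], 0]]}}

```text
clock: 18.08
eef_pos: [0.4464, 0.2042, 0.2593]
ee_rot: [179.9, -0.0, -83.3]
wrist_force: [-0.5, 0.3, -5.2]
gripper_width: 0.0285
```

```bash
python3 - <<'E'
from h import *
plan(.4537,.209,.26,-83.6)
s=snap('wrist','w15'); snap('scene','s15')
P=pts(s); z=P[...,2]
m=(z>.285)&(z<.2915)&(np.linalg.norm(P[...,:2]-[.63,.23],axis=-1)<.10)
n,L,st,_=cv2.connectedComponentsWithStats(m.astype(np.uint8)); i=1+st[1:,4].argmax(); q=P[L==i]
print(len(q),np.median(q[:,2]),cv2.minAreaRect(q[:,:2].astype(np.float32)))
n=np.linalg.norm(P[...,:2]-[.6117,.2272],axis=-1); k=P[(z>.330)&(z<.345)&(n<.03)]; print('knob',len(k),cv2.minEnclosingCircle(k[:,:2].astype(np.float32)),np.median(k[:,2]))
E
```

```text
t 18.08 pos [0.4464 0.2042 0.2593] rpy [ 1.7992e+02 -4.0000e-02 -8.3320e+01] F [-0.5  0.3 -5.2] T [-0.12  0.26 -0.  ] w 0.0285 j [ 44.   7. -14.  -0. -69.  53.]
units [-0.2  -0.39 -0.03] turn 0.0604908307998954
2699 0.28950618986115445 ((0.5374895930290222, 0.21513330936431885), (0.012534667737782001, 0.039609700441360474), 8.122113227844238)
knob 0 ((0.0, 0.0), 0.0) nan
  return _methods._mean(a, axis=axis, dtype=dtype,
  ret = ret.dtype.type(ret / rcount)
```

View pics/w15.png

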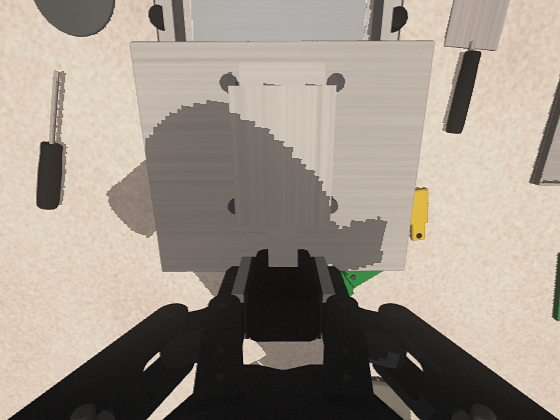

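>>> {"op": "play_rows", "data": {"moves": [[[-0.22, 0, 0.3], 0.06], [[0, 0, 0.4], 0], [[0, 0, 0.3], 0], [[0, 0, 0], 0], [[0, 0, 0], 0]]}}

```text
clock: 18.6
eef_pos: [0.4463, 0.2083, 0.2389]
ee_rot: [179.9, -0.1, -83.6]
wrist_force: [0.1, 0.8, -5.9]
gripper_width: 0.0289
```

```bash
cat > ins.py <<'E'
from h import *
def err(dock=(.6065,.2266,.226),yaw=6.42):
    o=get_obs(); M=R.from_euler('xyz',o['ee_rot'],degrees=True)
    p=o['eef_pos']+M.apply([0,-.0641,.011]); 
    c,s_=np.cos(np.deg2rad(yaw)),np.sin(np.deg2rad(yaw)); d=p-np.array(dock)
    print('t',round(o['clock'],2),'platform in dock frame mm: x %.1f y %.1f z %.1f'%(1e3*(c*d[0]+s_*d[1]),1e3*(-s_*d[0]+c*d[1]),1e3*d[2]),'yawerr %.2f'%(o['ee_rot'][2]+90-yaw),'rpy',o['ee_rot'].round(2),'F',o['wrist_force'].round(1),'T',o['torque'].round(2),'w',round(o['gripper_width'],4))
if __name__=='__main__': err()
E
python3 ins.py; python3 - <<'E'
from h import *
s=snap('scene','s16'); P=pts(s); z=P[...,2]
m=(z>.215)&(z<.26)&(np.abs(P[...,0]-.52)<.12)&(np.abs(P[...,1]-.21)<.12)
h,e=np.histogram(z[m],bins=np.arange(.215,.26,.003)); print(h,e.round(3))
q=P[m&(z>.232)&(z<.245)]; print(len(q),np.median(q[:,2]),cv2.minAreaRect(q[:,:2].astype(np.float32)))
a=s['pixels'][170:330,265:425]; cv2.imwrite('pics/c16.png',cv2.resize(a,(600,600),interpolation=2))
E
```

```text
t 18.6 platform in dock frame mm: x -97.1 y -0.3 z 1.8 yawerr -0.05 rpy [ 1.7991e+02 -7.0000e-02 -8.3630e+01] F [ 0.1  0.8 -5.9] T [-0.    0.23 -0.02] w 0.0289
[  0   0   0   4  19  47 266 481 249  36   6  12  14  22  17] [0.215 0.218 0.221 0.224 0.227 0.23  0.233 0.236 0.239 0.242 0.245 0.248
 0.251 0.254 0.257 0.26 ]
1051 0.23742782155103415 ((0.4979456961154938, 0.21532221138477325), (0.1225484162569046, 0.14119690656661987), 6.995550155639648)
```

View pics/c16.png

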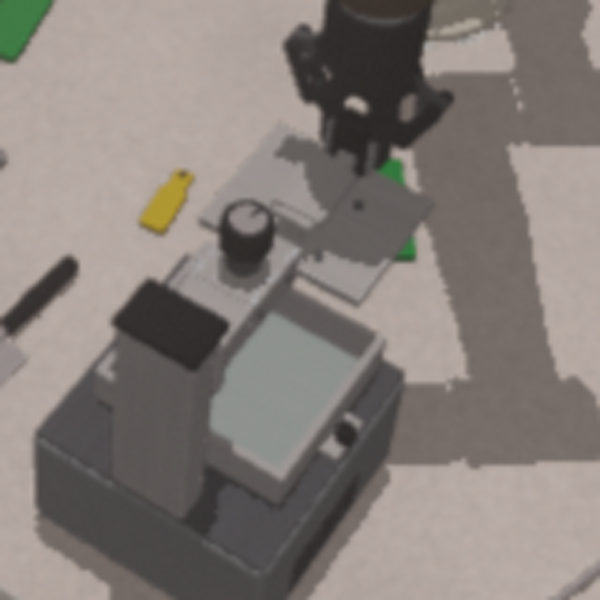

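>>> {"op": "play_rows", "data": {"moves": [[[0, -0.4, 0], 0], [[0, -0.5, 0], 0], [[0, -0.4, 0], 0], [[0, -0.4, 0], 0], [[0, -0.3, 0], 0], [[0, -0.2, 0], 0], [[0, 0, 0], 0]]}}

```text
clock: 19.23
eef_pos: [0.4913, 0.2138, 0.2393]
ee_rot: [180.0, -0.0, -83.7]
wrist_force: [-0.7, -0.3, -4.3]
gripper_width: 0.0289
```

```bash
python3 ins.py
```

```text
t 19.23 platform in dock frame mm: x -51.8 y 0.1 z 2.3 yawerr -0.08 rpy [ 1.7999e+02 -2.0000e-02 -8.3660e+01] F [-0.7 -0.3 -4.3] T [-0.02  0.21  0.01] w 0.0289
```

>>> {"op": "play_rows", "data": {"moves": [[[0, -0.2, 0.02], -0.02], [[0, -0.2, 0], 0], [[0, -0.2, 0], 0], [[0, -0.2, 0], 0], [[0, -0.2, 0], 0]]}}

```text
clock: 19.65
eef_pos: [0.5106, 0.2161, 0.2394]
ee_rot: [-180.0, 0.0, -83.5]
wrist_force: [1.2, -0.4, -4.4]
gripper_width: 0.0284
```

```bash
python3 ins.py
```

```text
t 19.65 platform in dock frame mm: x -32.4 y 0.4 z 2.4 yawerr 0.06 rpy [-1.7999e+02  1.0000e-02 -8.3520e+01] F [ 1.2 -0.4 -4.4] T [-0.02  0.27 -0.05] w 0.0284
```

>>> {"op": "play_rows", "data": {"moves": [[[0.02, -0.2, 0.02], 0], [[0, -0.2, 0], 0], [[0, -0.2, 0], 0], [[0, -0.2, 0], 0], [[0, -0.2, 0], 0], [[0, -0.2, 0], 0]]}}

```text
clock: 20.15
eef_pos: [0.5345, 0.2183, 0.2389]
ee_rot: [180.0, -0.0, -83.5]
wrist_force: [0.5, 0.1, -4.6]
gripper_width: 0.0289
```

```bash
python3 ins.py
```

```text
t 20.15 platform in dock frame mm: x -8.4 y -0.1 z 1.9 yawerr 0.05 rpy [180.    -0.   -83.53] F [ 0.5  0.1 -4.6] T [0.01 0.22 0.03] w 0.0289
```

>>> {"op": "play_rows", "data": {"moves": [[[0, -0.1, 0], 0], [[0, -0.1, 0], 0], [[0, -0.1, 0], 0], [[0, -0.07, 0], 0], [[0, 0, 0], 0]]}}

```text
clock: 20.57
eef_pos: [0.5417, 0.2192, 0.2389]
ee_rot: [-180.0, 0.0, -83.5]
wrist_force: [-0.5, -0.4, -5.2]
gripper_width: 0.0287
```

```bash
python3 ins.py
```

```text
t 20.57 platform in dock frame mm: x -1.2 y -0.1 z 1.9 yawerr 0.05 rpy [-179.99    0.    -83.53] F [-0.5 -0.4 -5.2] T [ 0.03  0.25 -0.  ] w 0.0287
```

>>> {"op": "play_rows", "data": {"moves": [[[0, -0.05, 0], 0], [[0, 0, 0], 0]]}}

```text
clock: 20.73
eef_pos: [0.5419, 0.2191, 0.2388]
ee_rot: [179.9, -0.0, -83.5]
wrist_force: [-1.5, -1.0, -5.1]
gripper_width: 0.029
```

```bash
python3 ins.py
```

```text
t 20.73 platform in dock frame mm: x -0.9 y -0.2 z 1.7 yawerr 0.05 rpy [ 1.7993e+02 -2.0000e-02 -8.3530e+01] F [-1.5 -1.  -5.1] T [-0.04  0.6  -0.  ] w 0.029
```

>>> {"op": "play_rows", "data": {"moves": [[[0, -0.06, 0], 0], [[0, 0, 0], 0]]}}

```text
clock: 20.9
eef_pos: [0.5419, 0.219, 0.2388]
ee_rot: [179.8, -0.0, -83.5]
wrist_force: [-5.9, -0.1, -2.5]
gripper_width: 0.029
```

```bash
python3 ins.py
```

```text
t 20.9 platform in dock frame mm: x -0.9 y -0.3 z 1.5 yawerr 0.07 rpy [ 1.7978e+02 -4.0000e-02 -8.3510e+01] F [-5.9 -0.1 -2.5] T [-0.02  1.7   0.05] w 0.029
```

>>> {"op": "play_rows", "data": {"moves": [[[0, 0, 0.05], 0], [[0, 0, 0.04], 0], [[0, 0, 0], 0]]}}

```text
clock: 21.15
eef_pos: [0.542, 0.2189, 0.2374]
ee_rot: [179.8, -0.0, -83.5]
wrist_force: [-6.6, -1.0, -1.3]
gripper_width: 0.0288
```

```bash
python3 ins.py
```

```text
t 21.15 platform in dock frame mm: x -0.9 y -0.3 z 0.2 yawerr 0.07 rpy [ 1.7982e+02 -4.0000e-02 -8.3510e+01] F [-6.6 -1.  -1.3] T [-0.1   1.72  0.02] w 0.0288
```

>>> {"op": "play_rows", "data": {"moves": [[[0, 0, 0.02], 0], [[0, -0.03, 0], 0], [[0, 0, 0], 0]]}}

```text
clock: 21.4
eef_pos: [0.542, 0.2189, 0.2372]
ee_rot: [179.8, -0.1, -83.5]
wrist_force: [-9.1, -0.8, 0.2]
gripper_width: 0.0286
```

```bash
python3 ins.py; python3 - <<'E'
from h import *
s=snap('scene','s17')
a=s['pixels'][170:330,265:425]; cv2.imwrite('pics/c17.png',cv2.resize(a,(600,600),interpolation=2))
E
```

```text
t 21.4 platform in dock frame mm: x -0.9 y -0.4 z -0.1 yawerr 0.07 rpy [ 1.7975e+02 -5.0000e-02 -8.3510e+01] F [-9.1 -0.8  0.2] T [-0.06  2.33  0.02] w 0.0286
```

View pics/c17.png

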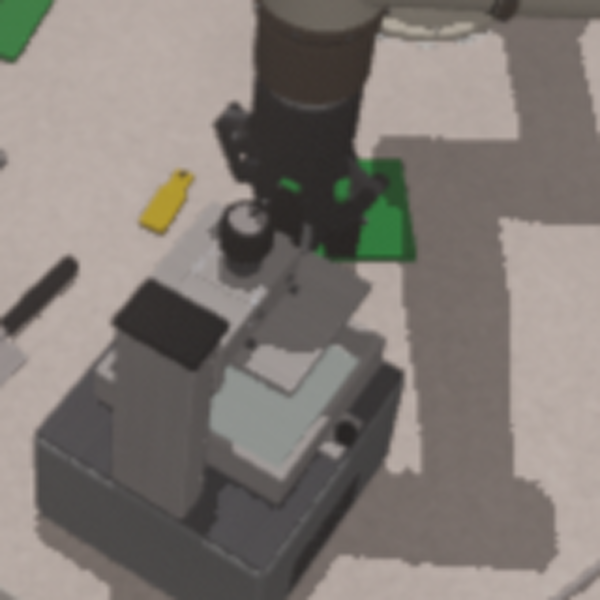

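>>> {"op": "play_rows", "data": {"hand": -1, "moves": [[[0, 0, 0], 0], [[0, 0, 0], 0], [[0, 0, 0], 0], [[0, 0, 0], 0], [[0, 0, 0], 0], [[0, 0, 0], 0]]}}

```text
clock: 21.95
eef_pos: [0.5446, 0.2195, 0.237]
ee_rot: [-179.9, 0.0, -83.5]
wrist_force: [-0.5, 0.7, 0.5]
gripper_width: 0.0855
```

>>> {"op": "play_rows", "data": {"moves": [[[0, 0.2, -0.5], 0], [[0, 0.2, -0.9], 0], [[0, 0, -1], 0], [[0, 0, -1], 0], [[0, 0, -1], -1], [[0, 0, -1], -1], [[0, 0, -1], -1], [[0, 0, -1], -1], [[0, 0, -1], -1], [[0, 0, -0.8], -1]]}}

```text
clock: 22.78
eef_pos: [0.5362, 0.2183, 0.4236]
ee_rot: [-179.8, -0.0, -55.8]
wrist_force: [0.5, 1.1, -0.0]
gripper_width: 0.0851
```

```bash
python3 - <<'E'
from h import *
plan(.6117,.2272,.44,-30)
s=snap('wrist','w18')
P=pts(s); z=P[...,2]
n=np.linalg.norm(P[...,:2]-[.6117,.2272],axis=-1); k=P[(z>.330)&(z<.345)&(n<.03)]; print('knob',len(k),cv2.minEnclosingCircle(k[:,:2].astype(np.float32)),np.median(k[:,2]))
m=(z>.283)&(z<.2965)&(np.linalg.norm(P[...,:2]-[.537,.219],axis=-1)<.03); q=P[m]; print('grip',len(q),cv2.minAreaRect(q[:,:2].astype(np.float32)),np.median(q[:,2]))
m=(z>.228)&(z<.242)&(np.linalg.norm(P[...,:2]-[.6,.22],axis=-1)<.12); q=P[m]; print('plate',len(q),cv2.minAreaRect(q[:,:2].astype(np.float32)),np.median(q[:,2]))
E
```

```text
t 22.78 pos [0.5362 0.2183 0.4236] rpy [-1.7983e+02 -3.0000e-02 -5.5800e+01] F [ 0.5  1.1 -0. ] T [ 0.03 -0.04  0.03] w 0.0851 j [ 38.  14.  17.   0. -93.  86.]
units [ 1.75 -3.37 -0.81] turn -5.628739556033302
knob 1928 ((0.6111230850219727, 0.22713826596736908), 0.019687004387378693) 0.33669644675626903
grip 581 ((0.5420601963996887, 0.21885178983211517), (0.019656764343380928, 0.03001522086560726), 6.84205436706543) 0.2884354793098993
plate 8453 ((0.6181185841560364, 0.22773924469947815), (0.16592979431152344, 0.14011594653129578), 6.689972877502441) 0.23499272738042587
```

View pics/w18.png

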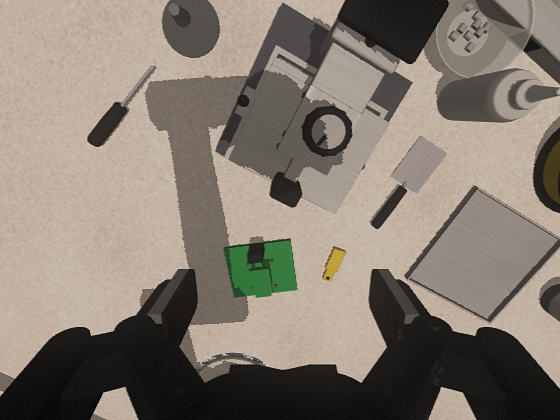

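>>> {"op": "play_rows", "data": {"moves": [[[0.5, -0.9, 0], 0], [[0.5, -0.9, 0], 0], [[0.5, -0.8, 0], 0], [[0.25, -0.8, 0], 0], [[0, 0, 0], -1], [[0, 0, 0], -1], [[0, 0, 0], -1], [[0, 0, 0], -1], [[0, 0, 0], -1], [[0, 0, 0], -1]]}}

```text
clock: 23.67
eef_pos: [0.6121, 0.2274, 0.421]
ee_rot: [-180.0, -0.0, -28.4]
wrist_force: [0.4, -0.1, 0.4]
gripper_width: 0.0854
```

>>> {"op": "play_rows", "data": {"moves": [[[0, 0, 0], -1], [[0, 0, 0], -1], [[0, 0, 0.5], -0.5], [[0, 0, 1], 0], [[0, 0, 1], 0], [[0, 0, 0.5], 0], [[0, 0, 0], 0]]}}

```text
clock: 24.25
eef_pos: [0.6111, 0.2272, 0.358]
ee_rot: [179.8, 0.2, -17.1]
wrist_force: [-0.3, 0.1, -0.5]
gripper_width: 0.0856
```

```bash
python3 - <<'E'
from h import *
plan(.6117,.2272,.2885,-15)
s=snap('wrist','w19')
P=pts(s); z=P[...,2]
n=np.linalg.norm(P[...,:2]-[.6117,.2272],axis=-1); k=P[(z>.330)&(z<.345)&(n<.03)]; print('knob',len(k),cv2.minEnclosingCircle(k[:,:2].astype(np.float32)),np.median(k[:,2]))
m=(z>.280)&(z<.2965)&(np.linalg.norm(P[...,:2]-[.542,.219],axis=-1)<.025); q=P[m]; print('grip',len(q),cv2.minAreaRect(q[:,:2].astype(np.float32)),np.median(q[:,2]))
E
```

```text
t 24.25 pos [0.6111 0.2272 0.358 ] rpy [179.78   0.23 -17.1 ] F [-0.3  0.1 -0.5] T [-0.03  0.02 -0.02] w 0.0856 j [ 35.  22.  20.  -0. -88. 128.]
units [ 0.04 -0.02  3.47] turn -0.45776212174560815
knob 2641 ((0.6112170815467834, 0.22684000432491302), 0.020022086799144745) 0.3366474838247006
grip 880 ((0.5423721075057983, 0.21922077238559723), (0.019639015197753906, 0.029747728258371353), 5.943587303161621) 0.28825286924483995
```

View pics/w19.png

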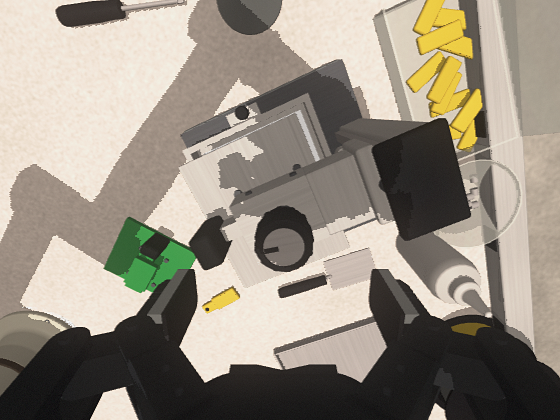

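>>> {"op": "play_rows", "data": {"moves": [[[0, 0, 1], 0], [[0, 0, 1], 0], [[0, 0, 0.8], 0], [[0, 0, 0.5], 0], [[0, 0, 0.1], 0], [[0, 0, 0], 0]]}}

```text
clock: 24.8
eef_pos: [0.6126, 0.2276, 0.2934]
ee_rot: [-180.0, -0.1, -17.1]
wrist_force: [-0.5, -0.1, 0.7]
gripper_width: 0.0849
```

>>> {"op": "play_rows", "data": {"hand": 1, "squeeze": 70, "moves": [[[0, 0, 0], 0], [[0, 0, 0], 0], [[0, 0, 0], 0], [[0, 0, 0], 0], [[0, 0, 0], 0], [[0, 0, 0], 0], [[0, 0, 0], 0]]}}

```text
clock: 25.38
eef_pos: [0.612, 0.2278, 0.2939]
ee_rot: [-179.9, -0.0, -17.0]
wrist_force: [-3.6, 0.6, 5.9]
gripper_width: 0.0365
```

```bash
python3 - <<'E'
from h import *
plan(.6117,.2272,.2885,-15)
s=snap('wrist','w20')
cv2.imwrite('pics/c20.png',s['pixels'][150:400,120:460])
E
```

```text
t 25.38 pos [0.612  0.2278 0.2939] rpy [-1.7995e+02 -4.0000e-02 -1.7040e+01] F [-3.6  0.6  5.9] T [ 0.4   1.17 -0.04] w 0.0365 j [ 35.  23.  12.  -0. -79. 128.]
units [-0.01  0.03  0.27] turn -0.4452682885134222
```

View pics/c20.png

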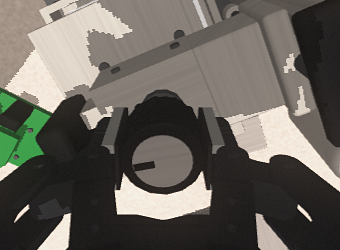

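>>> {"op": "play_rows", "data": {"moves": [[[0, 0, 0.01], 0.5], [[0, 0, 0.01], 1], [[0, 0, 0.01], 1], [[0, 0, 0.01], 1], [[0, 0, 0.01], 1], [[0, 0, 0.01], 1], [[0, 0, 0.01], 1], [[0, 0, 0.01], 1], [[0, 0, 0.01], 1], [[0, 0, 0.01], 1]]}}

```text
clock: 26.27
eef_pos: [0.6123, 0.2275, 0.292]
ee_rot: [-179.9, -0.0, -60.8]
wrist_force: [-2.5, 0.4, 6.0]
gripper_width: 0.0365
```

```bash
cat > kk.py <<'E'
from h import *
import sys
plan(.6117,.2272,.2885,-15)
s=snap('wrist',sys.argv[1]); P=pts(s); z=P[...,2]
n=np.linalg.norm(P[...,:2]-[.6117,.2272],axis=-1); k=P[(z>.328)&(z<.340)&(n<.012)]; print('disc z',len(k),np.median(k[:,2]))
cv2.imwrite('pics/c_%s.png'%sys.argv[1],s['pixels'][150:400,120:460])
E
python3 kk.py w21
```

```text
t 26.27 pos [0.6123 0.2275 0.292 ] rpy [-1.7992e+02 -4.0000e-02 -6.0760e+01] F [-2.5  0.4  6. ] T [0.08 0.93 0.2 ] w 0.0365 j [ 35.  23.  12.   0. -79.  85.]
units [-0.    0.03  0.18] turn -9.98416402513307
disc z 2102 0.3351502968564146
```

View pics/c_w21.png

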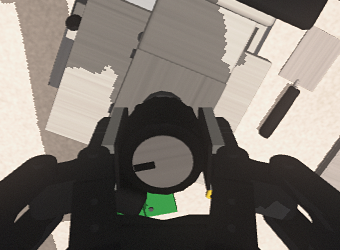

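>>> {"op": "play_rows", "data": {"moves": [[[0, 0, 0.01], 1], [[0, 0, 0.01], 1], [[0, 0, 0.01], 1], [[0, 0, 0.01], 1], [[0, 0, 0.01], 1], [[0, 0, 0.01], 1], [[0, 0, 0.01], 1]]}}

```text
clock: 26.9
eef_pos: [0.6123, 0.2272, 0.2907]
ee_rot: [-179.9, -0.0, -92.9]
wrist_force: [-2.8, -0.0, 5.5]
gripper_width: 0.0365
```

```bash
python3 kk.py w22
```

```text
t 26.9 pos [0.6123 0.2272 0.2907] rpy [-1.7992e+02 -2.0000e-02 -9.2860e+01] F [-2.8 -0.   5.5] T [-0.07  0.86  0.17] w 0.0365 j [ 35.  23.  12.   0. -79.  53.]
units [0.   0.03 0.11] turn -16.98558592436855
disc z 2100 0.3337533046670547
```

>>> {"op": "play_rows", "data": {"moves": [[[0, 0, 0.01], 1], [[0, 0, 0.01], 1], [[0, 0, 0.01], 1]]}}

```text
clock: 27.2
eef_pos: [0.6123, 0.227, 0.2904]
ee_rot: [-179.9, -0.0, -106.6]
wrist_force: [-3.3, -0.2, 6.6]
gripper_width: 0.0362
```

```bash
python3 kk.py w23
```

```text
t 27.2 pos [0.6123 0.227  0.2904] rpy [-1.7990e+02 -1.0000e-02 -1.0659e+02] F [-3.3 -0.2  6.6] T [-0.22  1.02  0.26] w 0.0362 j [ 35.  23.  11.   0. -79.  39.]
units [0.   0.03 0.09] turn -19.9828766470086
disc z 2114 0.33353972395574505
```

>>> {"op": "play_rows", "data": {"moves": [[[0, 0, 0], 1], [[0, 0, 0], 1], [[0, 0, 0], 1]]}}

```text
clock: 27.5
eef_pos: [0.6122, 0.2269, 0.2904]
ee_rot: [-179.9, -0.0, -120.3]
wrist_force: [-3.6, -1.6, 6.4]
gripper_width: 0.0363
```

```bash
python3 kk.py w24
```

```text
t 27.5 pos [0.6122 0.2269 0.2904] rpy [-1.7991e+02 -1.0000e-02 -1.2034e+02] F [-3.6 -1.6  6.4] T [-0.26  1.08  0.34] w 0.0363 j [ 35.  23.  11.   0. -79.  25.]
units [0.   0.03 0.09] turn -22.982198697174688
disc z 2099 0.3335115212384753
```

>>> {"op": "play_rows", "data": {"moves": [[[0, 0, 0], 1], [[0, 0, 0], 1], [[0, 0, 0], 1]]}}

```text
clock: 27.8
eef_pos: [0.6121, 0.2268, 0.2904]
ee_rot: [-179.9, -0.0, -134.1]
wrist_force: [-3.8, -0.3, 7.0]
gripper_width: 0.0363
```

```bash
python3 kk.py w25
```

```text
t 27.8 pos [0.6121 0.2268 0.2904] rpy [-1.7991e+02 -1.0000e-02 -1.3410e+02] F [-3.8 -0.3  7. ] T [-0.27  1.17  0.29] w 0.0363 j [ 35.  23.  11.   0. -79.  11.]
units [0.   0.03 0.09] turn -25.98305224590569
disc z 2106 0.33355416693287626
```

View pics/c_w25.png

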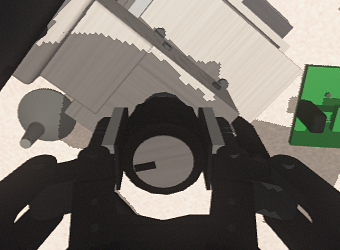

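>>> {"op": "play_rows", "data": {"moves": [[[0, 0, 0], 1], [[0, 0, 0], 1], [[0, 0, 0], 1], [[0, 0, 0], 1], [[0, 0, 0], 1], [[0, 0, 0], 0]]}}

```text
clock: 28.35
eef_pos: [0.6119, 0.2267, 0.2904]
ee_rot: [-179.9, 0.0, -157.0]
wrist_force: [-4.1, -0.8, 7.5]
gripper_width: 0.0366
```

```bash
python3 kk.py w26
```

```text
t 28.35 pos [0.6119 0.2267 0.2904] rpy [-179.92    0.   -156.97] F [-4.1 -0.8  7.5] T [-0.3   1.33  0.05] w 0.0366 j [ 35.  23.  11.   0. -79. -12.]
units [0.   0.03 0.09] turn -30.974029057712954
disc z 2107 0.3335520864375391
```

View pics/c_w26.png

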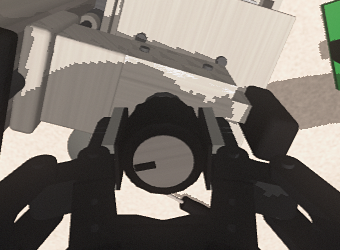

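>>> {"op": "play_rows", "data": {"hand": -1, "moves": [[[0, 0, 0], 0], [[0, 0, 0], 0], [[0, 0, 0], 0], [[0, 0, 0], 0], [[0, 0, 0], 0], [[0, 0, 0], 0]]}}

```text
clock: 28.9
eef_pos: [0.6123, 0.2275, 0.2883]
ee_rot: [-180.0, -0.0, -156.9]
wrist_force: [-0.3, -0.5, -0.2]
gripper_width: 0.0853
```

>>> {"op": "play_rows", "data": {"moves": [[[0, 0, -0.5], 0], [[0, 0, -1], 0], [[0, 0, -1], 0], [[0, 0, -1], 0], [[0, 0, -1], 0], [[0, 0, -1], 0], [[0, 0, -1], 0], [[0, 0, -0.5], 0], [[0, 0, 0], 0], [[0, 0, 0], 0]]}}

```text
clock: 29.73
eef_pos: [0.6122, 0.2276, 0.4294]
ee_rot: [180.0, 0.1, -156.9]
wrist_force: [0.3, -0.9, -0.1]
gripper_width: 0.0855
```

```bash
python3 - <<'E'
from h import *
plan(.6117,.2272,.44,-30)
s=snap('wrist','w27')
P=pts(s); z=P[...,2]
n=np.linalg.norm(P[...,:2]-[.6117,.2272],axis=-1); k=P[(z>.328)&(z<.345)&(n<.03)]; print('knob',len(k),cv2.minEnclosingCircle(k[:,:2].astype(np.float32)),np.median(k[:,2]))
m=(z>.280)&(z<.2965)&(np.linalg.norm(P[...,:2]-[.542,.219],axis=-1)<.025); q=P[m]; print('grip',len(q),cv2.minAreaRect(q[:,:2].astype(np.float32)),np.median(q[:,2]))
for side in (1,-1):
  c,s_=np.cos(np.deg2rad(6.42)),np.sin(np.deg2rad(6.42)); d=P-np.array([.6065,.2266,.226]); x=c*d[...,0]+s_*d[...,1]; y=-s_*d[...,0]+c*d[...,1]
  for xr in ((-60,-40),(20,42)):
    m=(x>xr[0]/1e3)&(x<xr[1]/1e3)&(y*side>.04)&(y*side<.065)&(abs(z-.236)<.008); print('plate z',side,xr,m.sum(),np.median(z[m]).round(4))
m=(abs(z-.2355)<.004)&(abs(y)>.03)&(abs(y)<.08)&(x>-.09)&(x<.07); print('plate x',np.percentile(x[m],[.5,99.5]),'y',np.percentile(y[m],[.5,99.5]))
snap('top','t27')
E
```

```text
t 29.73 pos [0.6122 0.2276 0.4294] rpy [ 1.7997e+02  9.0000e-02 -1.5686e+02] F [ 0.3 -0.9 -0.1] T [-0.01  0.05  0.04] w 0.0855 j [ 35.  22.  30.  -0. -97. -11.]
units [ 0.03 -0.01 -0.53] turn -27.676696778022553
knob 1413 ((0.612044632434845, 0.22695766389369965), 0.019699523225426674) 0.33308179066669685
grip 556 ((0.5423356294631958, 0.21861550211906433), (0.02066952921450138, 0.030063308775424957), 7.014876842498779) 0.2882813688147485
plate z 1 (-60, -40) 290 0.2348
plate z 1 (20, 42) 277 0.235
plate z -1 (-60, -40) 384 0.235
plate z -1 (20, 42) 451 0.2349
plate x [-0.06970677  0.04677421] y [-0.07009448  0.0688513 ]
```

View pics/w27.png

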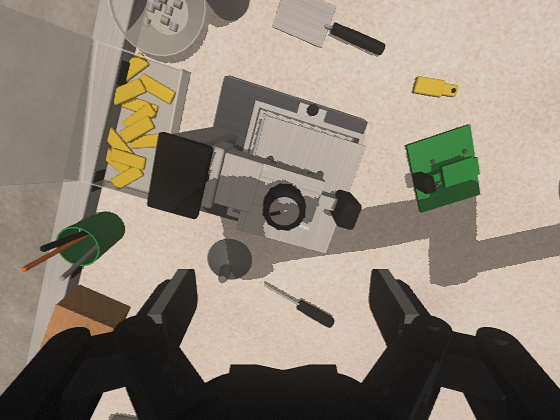

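View pics/t27.png

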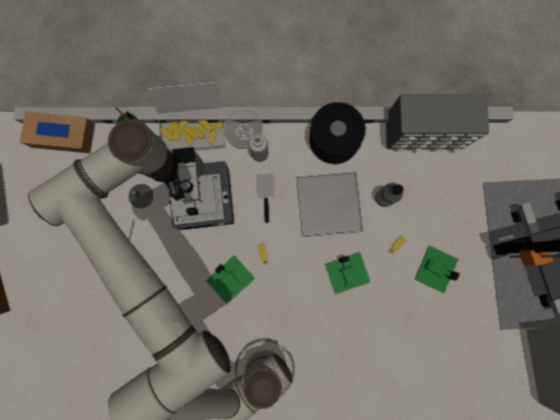

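```bash
python3 -c "
from plant import *
print(hand_in()); print(get_obs()['clock'])"
```

```text
the job is handed in; nothing more can be done
None
the job is handed in; nothing more can be done
```

I finished the job and handed it in at about 30 s on the robot's clock, under the 72 s limit. No verdict was reported, so these results rest on my own measurements.

- **Backing off:** I turned the clamp knob about 1.85 rad anticlockwise. It rose about 4.5 mm, leaving the screw at roughly 0.3.
- **Platform:** I took the aluminium platform from the tray, left the green look-alikes alone, and slid it into the channel until it met the back stop with about 9 N. I then lowered it onto the lips and let go.
- **Tightening:** I turned the knob about 2.4 rad clockwise. It stopped descending after about 1.5 rad, and the torque then read about 0.3 N m, so I count the last 0.9 rad or so as slip (at least one click). I then let go and moved clear above it.

**Last checks**
- **Platform position:** it is level, with all four plate areas at 0.235 m. It sits about 1 mm from the nominal home position in x and under 1 mm in y. Its grip is about 70 mm from the knob axis, where 69 mm is nominal.
- **Knob:** it sits about 3.6 mm lower than when backed off, so the screw is at roughly 1.75.
- **Robot and bench:** the wrist force was near zero. In the last top view the other things appear unmoved; the arm hid part of the bench.

**Disagreements**
- The fingertips stood about 35 mm short of the stated reach. My first grip closed in the air above the knob, without contact, and I corrected the depth after that.
- The plate and grip tops read 1 to 2 mm lower than nominal, within the camera calibration.
- I saw no direct sign of the clicks; I inferred the slip from the torque and from the knob no longer descending.

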